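Clear the woodwind repair bench

TASK

Clear the repair bench: slide every flat scraper, blade first, into the rack slot made for its blade width (the narrow blade in the narrow slot and so on) until it is fully home and lies flat. Lay both clarinet joints flat in the tray, and only once they are in it push the tray along the bench, without lifting it, so that it stands squarely in the middle of the masking-tape rectangle. Leave the mug, jar and tape roll where they are; scrapers may be put away before or after the tray.

Things in the scene. Friction and masses are not known exactly. Their poses are not given: they have to be found in the camera images.
- scraper_narrow_grip (a point): Narrow flat scraper (may be absent), 120 g, lying flat: wooden handle 70 long x 22 wide x 20 thick; steel blade 70 x 28 wide x 4 thick, undersides flush. Point: on the handle's centre line, 20 behind its front shoulder, 10 above the underside, near the centre of mass; pinch across the 22. x points to the blade tip (90 ahead; butt 50 behind), z up.
- scraper_medium_grip (a point): Medium flat scraper (may be absent), 120 g, lying flat: wooden handle 70 long x 22 wide x 20 thick; steel blade 70 x 40 wide x 4 thick, undersides flush. Point: on the handle's centre line, 20 behind its front shoulder, 10 above the underside, near the centre of mass; pinch across the 22. x points to the blade tip (90 ahead; butt 50 behind), z up.
- scraper_wide_grip (a point): Wide flat scraper (may be absent), 120 g, lying flat: wooden handle 70 long x 22 wide x 20 thick; steel blade 70 x 52 wide x 4 thick, undersides flush. Point: on the handle's centre line, 20 behind its front shoulder, 10 above the underside, near the centre of mass; pinch across the 22. x points to the blade tip (90 ahead; butt 50 behind), z up.
- slot_narrow (a point): Mouth of the rack's narrow slot for the 28 mm blade: 34 wide, 12 high under the bridge, 80 deep. Point: middle of the mouth, on top of the base board (12 above the bench). x points level into the slot, z up. Fully home, a scraper lies on the base board with its shoulder against the bridge's front face, at this point's x = 0.
- slot_medium (a point): Mouth of the rack's medium slot for the 40 mm blade: 46 wide, 12 high under the bridge, 80 deep. Point: middle of the mouth, on top of the base board (12 above the bench). x points level into the slot, z up. Fully home, a scraper lies on the base board with its shoulder against the bridge's front face, at this point's x = 0.
- slot_wide (a point): Mouth of the rack's wide slot for the 52 mm blade: 58 wide, 12 high under the bridge, 80 deep. Point: middle of the mouth, on top of the base board (12 above the bench). x points level into the slot, z up. Fully home, a scraper lies on the base board with its shoulder against the bridge's front face, at this point's x = 0.
- rack: Wooden tool rack, fixed. Base board 12 thick, 226 across (y), from 55 in front of the slot mouths (rest for the handles) to 80 behind. Slots 75 apart: narrow at +y, medium in the middle, wide at -y; walls between 12 high; a bridge 22 deep, 12 thick crosses over the mouths, top 36 above the bench. Origin: on the bench below the middle of the bridge's front; x into the slots.
- joint_a_centre (a point): One of two clarinet joints: dark tube 28 diameter, 110 long, 110 g, with steel key rods low on both flanks (30 wide in all at the foot) that keep it from rolling. The point is its centre, 14 above its underside; x along the tube.
- joint_b_centre (a point): One of two clarinet joints: dark tube 28 diameter, 110 long, 110 g, with steel key rods low on both flanks (30 wide in all at the foot) that keep it from rolling. The point is its centre, 14 above its underside; x along the tube.
- tray_centre (a point): Loose open plywood tray, 140 (x) x 170 (y) x 24 high, walls and floor 6 thick, 450 g, slides on the bench. The point is on its centre line, 12 above the bench; x and y along its sides, z up.
- tray: The same tray; origin at the centre of its underside.
- outline_centre (a point): Centre, on the bench, of a masking-tape rectangle stuck flat on the bench (tape 12 wide, inner opening 158 (x) x 188 (y)), where the tray is to stand; x and y along its sides, as for the tray. The tray fits it either way round end for end. The joints lie in it at the start.
- mug: Small white mug, 72 diameter, 60 high, bystander; origin under its centre.
- jar: Amber jar with black cap, 64 diameter, 60 high, bystander; origin under its centre.
- tape_roll: Roll of masking tape lying flat, 90 diameter, 24 high, bystander; origin under its centre.

How it is judged:
By the outcome, as a careful person would: the job done as asked, in the order asked, and still so for the second after the job is handed in, with the robot touching nothing.
Of scraper_narrow, scraper_medium, scraper_wide only 2 to 3 are there at a start; the rules pass over those that are not, and their reading is None.
At some moment in a run one of scraper_narrow, scraper_medium, scraper_wide, tray may be knocked a few centimetres aside while the robot is not near it.
Once in a run the grip may slacken for a moment while it holds something.
It also fails if it takes over 210 s, if anything falls off the work surface, if the arm or the gripper's body presses on something with over 40 N, if the wrist force passes 120 N, or if a joint passes its speed limit or range.

ROBOT

A 6-joint arm with a two-finger parallel gripper is mounted at the origin on the work surface. World frame = base frame: x ahead of the robot, y to its left, z up, the work surface at z = 0. Lengths are in m, angles in rad, forces in N, time in s.
With the tool pointing down it reaches from about 0.25 to 0.725 m from the base axis. Payload 4 kg.
Tool frame: the origin (TCP) lies on the centre line of the jaws, within the pads' length; the fingertips stand 25 mm ahead of it and the grasp point (between the pads) lies 6 mm ahead of it; z points along the fingers, x is the direction in which the jaws open and shut, and the axes are right-handed (so a half turn about z gives the same grasp; the last joint's range is limited). The gripper opens to 85 mm and grips with 20 to 120 N. Pads are 22 mm wide; open, the fingers measure 114 mm over their backs; the gripper's body (76 mm by 85 mm) begins 54 mm behind the grasp point. The pads swing forward as they close: fully open they stand 13 mm farther back than shut.
Start: joints at [1.26, 0.241, 0.005, 1.335, 0, 1.571], TCP at [0.153, 0.476, 0.256] pointing down, gripper open.
Joint ranges: [-2.72, 2.72], [-1.05, 1.87], [-1.09, 1.28], [-1.99, 2.15], [-1.42, 1.44], [-3.14, 3.14]. Speed limits (rad/s): [2.79, 2.79, 3.14, 3.14, 3.14, 3.14].

INTERFACE

Orientations are given as a unit quaternion [x, y, z, w].
In Python, from workcell import bot, imaging, order gives the robot as it stands.
- The arm moves only by the tool carry_out, never from a script. Its argument "moves" is a list of rows, each a list of 5 numbers: the shift along the tool's x, y, z scaled (see below), then the turn about the tool's z scaled (see below), then the opening, from -1 (shut) to 1 (fully open). In form: [[tx, ty, tz, roll, hand], ...]. A call has 1 to 20 rows; each row is the pose to reach, as a shift and turn from the pose commanded when the call began, along the tool's axes at that moment; what a row does not reach only later rows make up. The controller multiplies each number of a shift by 0.1 m and each number of a turn by 90 degrees. A row lasts 1/10 s, in which the tool goes at most 50 mm and 8.59 degrees, less where a joint would pass 70% of its speed; a pose out of reach is approached as far as the arm can. A call with a number of a shift or a turn outside -1 to 1 is refused whole. A call with a gripper value outside its range is refused whole. The fingers move at their own pace and stop on an object; the grip force is fixed at half the most. Time passes only in rows, so rows that repeat a pose let the fingers close. It gives the time, the measured TCP pose, the force and the opening at its end, in the units of the state.
- bot.get_obs(): the state, without advancing time (a new reading comes with each control period).
- imaging.camera(name): name is "side" or "top"; returns the picture (480x640x3 uint8, red, green, blue); there is no depth.
- imaging.camera_model(name): a dict with "fovy" (degrees; the focal length in pixels is half the picture's height over the tangent of half this angle, whatever the lens; pixels are square), "cx", "cy" (the principal point, pixels), "eye" and "rotation" of the camera in the world. Camera axes: x right, y up, looking along -z (the intrinsics and any distortion apply to the point x, -y, -z); pixel columns grow to the right and rows downward; lengths in m; the calibration is good to about 2 mm. A picture is of the moment at which its call begins. camera_model takes no time and is no camera call.
- order.job_done(): hands the job in, once; it reports no verdict.
The state is a dict: "clock": time; "joint_pos": joint angles; "joint_vel": joint speeds; "tau": joint torques, N m; "eef_pos": TCP position; "tool_rot": TCP orientation; "ft_force": force on the tool from outside, world axes, zero at the start; "ft_torque": the same for the moment, N m; "grip_width": finger opening in m.
Only numpy, scipy, OpenCV 4.12 (cv2) and the standard library are available. Lean on these libraries where they do the work, as an engineer would, in place of code of your own. Each camera call takes 0.05 s, during which the arm holds its last target.

## Working session

There is one attempt and no reset: what is moved stays moved. The work goes in short steps, Python scripts to look and compute and a tool call to move; the robot and the scene stay as the last step left them, time stands still between calls to the robot, and variables do not carry over. Pictures are saved under pics/ and viewed, and the job is handed in when it is done.

Besides the shell and the picture viewer there is one more tool, called after "Emit:" as name([rows], argument=value, ...), one row to a line, values as JSON. carry_out: Moves the arm, as the interface text tells. Its arguments: {"type":"object","properties":{"moves":{"type":"array","items":{"type":"array","items":{"type":"number","minimum":-1,"maximum":1}}}},"required":["moves"]}

```bash
ls; mkdir -p pics
python3 - <<'E'
from workcell import bot, imaging, order
import cv2
for n in ("top","side"):
    im=imaging.camera(n); cv2.imwrite(f"pics/{n}0.png",im[:,:,::-1]); print(imaging.camera_model(n))
print(bot.get_obs())
E
```

```text
pics
{'fovy': 56.84282665170194, 'cx': 319.3639889428523, 'cy': 239.5779638382264, 'eye': array([0.44736453, 0.11404144, 0.99788115]), 'rotation': array([ 0.05407629, -0.04186173, -0.70092585,  0.7099481 ])}
{'fovy': 51.61951029806575, 'cx': 314.0775202581933, 'cy': 239.63425880807094, 'eye': array([0.35573659, 1.0500874 , 0.62184205]), 'rotation': array([-0.04726984,  0.48405444,  0.86770954, -0.10264999])}
{'clock': 0.1, 'joint_pos': array([ 1.25997270e+00,  2.41345234e-01,  3.86907848e-03,  1.33521704e+00,
       -3.85571438e-06,  1.57083385e+00]), 'joint_vel': array([-0.00034188, -0.00166338,  0.00500816,  0.00012351, -0.00049332,
       -0.00081004]), 'tau': array([-8.86954876e-05, -3.73136508e+01,  2.53009737e+01,  1.08161205e-02,
       -3.00323086e-05, -7.51680318e-06]), 'eef_pos': array([0.15276333, 0.47554526, 0.25550202]), 'tool_rot': array([ 8.08046239e-01,  5.89118304e-01, -7.65223293e-04,  5.60327453e-04]), 'ft_force': array([ 0.33649026, -0.0730069 ,  0.36931535]), 'ft_torque': array([-0.00550548, -0.02268225, -0.013785  ]), 'grip_width': 0.08535740388223702}
```

View pics/top0.png

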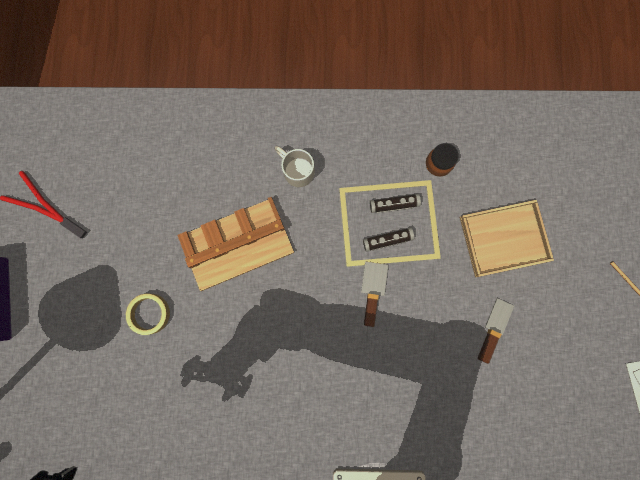

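View pics/side0.png

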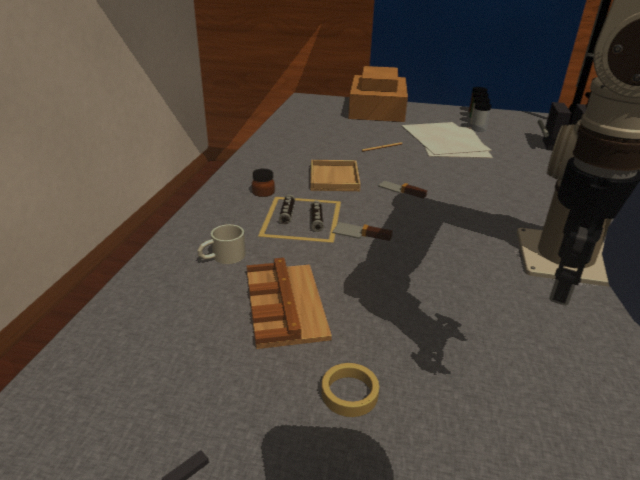

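```bash
cat > h.py <<'E'
import numpy as np, cv2
from scipy.spatial.transform import Rotation as R
from workcell import bot, imaging, order
def cam(n):
    m=imaging.camera_model(n); f=240/np.tan(np.radians(m['fovy']/2))
    return f,m['cx'],m['cy'],np.array(m['eye']),R.from_quat(m['rotation']).as_matrix()
def ray(n,p,z):
    f,cx,cy,e,Rm=cam(n); p=np.atleast_2d(np.array(p,float))
    d=np.c_[(p[:,0]-cx)/f,-(p[:,1]-cy)/f,-np.ones(len(p))]@Rm.T
    return e+d*((z-e[2])/d[:,2])[:,None]
def proj(n,P):
    f,cx,cy,e,Rm=cam(n); q=(np.atleast_2d(P)-e)@Rm
    return np.c_[cx+f*q[:,0]/-q[:,2],cy-f*q[:,1]/-q[:,2]]
def shot(n,name,crop=None,s=1):
    im=imaging.camera(n)[:,:,::-1].copy()
    cv2.imwrite(f'pics/{name}_raw.png',im)
    return im
def zoom(im,name,c,s):
    x0,y0,x1,y1=c; cv2.imwrite(f'pics/{name}.png',cv2.resize(im[y0:y1,x0:x1],None,fx=s,fy=s,interpolation=cv2.INTER_CUBIC))
E
python3 - <<'E'
from h import *
im=cv2.imread('pics/top0.png')
zoom(im,'z1',(330,170,565,370),3.3)
zoom(im,'z2',(170,140,330,300),3.7)
print(ray('top',[[384,478],[146,314],[299,165],[440,160]],0.0))
print(proj('side',ray('top',[[371,324],[480,358],[507,237]],0.0)))
hsv=cv2.cvtColor(im,cv2.COLOR_BGR2HSV)
for p in [(373,277),(370,315),(372,296),(500,315),(487,350),(505,240),(465,225),(342,220),(390,205),(240,262),(235,240),(198,240),(350,300)]:
    print(p,hsv[p[1],p[0]])
E
```

```text
[[ 7.72221650e-02 -1.12530761e-02  0.00000000e+00]
 [ 4.11248329e-01  5.17354517e-01  0.00000000e+00]
 [ 7.58160966e-01  1.82090516e-01  1.11022302e-16]
 [ 7.73008620e-01 -1.44774185e-01  1.11022302e-16]]
[[389.28277607 237.57860543]
 [422.67917989 197.62869084]
 [333.11701131 176.90288721]]
(373, 277) [ 25  27 169]
(370, 315) [ 12 140  60]
(372, 296) [ 18 161 203]
(500, 315) [ 27  29 159]
(487, 350) [ 10 154  98]
(505, 240) [ 20 109 204]
(465, 225) [ 17 115 160]
(342, 220) [ 25  76 172]
(390, 205) [ 17  43 112]
(240, 262) [ 20 114 205]
(235, 240) [ 13 159 157]
(198, 240) [ 17 126 203]
(350, 300) [ 11  15 138]
```

View pics/z1.png

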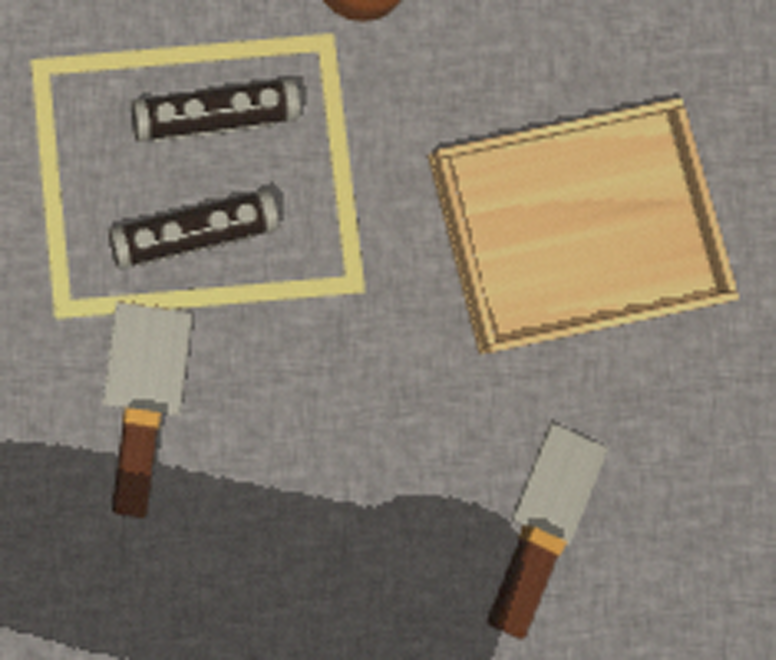

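View pics/z2.png

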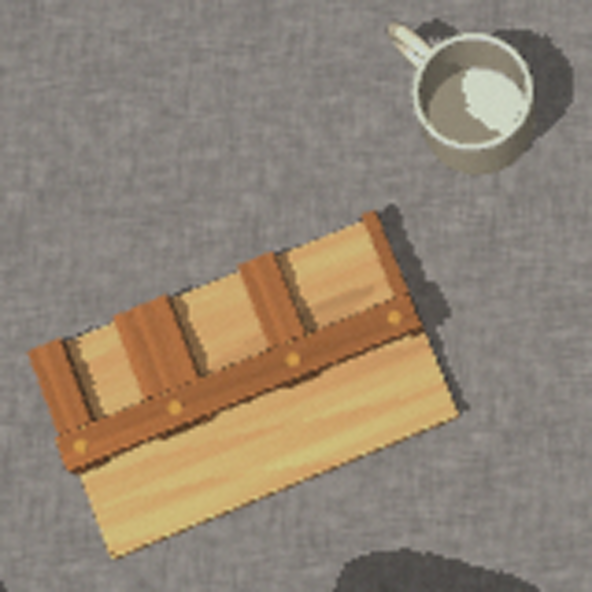

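```bash
cat > meas.py <<'E'
from h import *
import sys
def blobs(mask,amin):
    mask=cv2.morphologyEx(mask,cv2.MORPH_OPEN,np.ones((3,3),np.uint8))
    cs,_=cv2.findContours(mask,cv2.RETR_EXTERNAL,cv2.CHAIN_APPROX_NONE)
    return [c for c in cs if cv2.contourArea(c)>amin]
def wrect(c,z):
    P=ray('top',c.reshape(-1,2),z)[:,:2]
    return cv2.minAreaRect((P*1000).astype(np.float32))
def scrapers(im):
    hsv=cv2.cvtColor(im,cv2.COLOR_BGR2HSV); H,S,V=cv2.split(hsv)
    bl=((H>20)&(H<35)&(S>18)&(S<45)&(V>60)).astype(np.uint8)*255
    bl=cv2.medianBlur(bl,3)
    ha=((H<22)&(S>110)).astype(np.uint8)*255
    return bl,ha
if __name__=='__main__':
    im=cv2.imread(sys.argv[1]); bl,ha=scrapers(im)
    for c in blobs(bl,200): print('blade',cv2.boundingRect(c),cv2.contourArea(c),wrect(c,.004))
    for c in blobs(ha,100): print('hand',cv2.boundingRect(c),cv2.contourArea(c),wrect(c,.02))
    cv2.imwrite('pics/m.png',np.maximum(bl,ha//2))
E
python3 meas.py pics/top0.png
```

```text
blade (486, 299, 27, 34) 551.0 ((418.4792785644531, -265.3430480957031), (41.676780700683594, 70.8574447631836), 66.35225677490234)
blade (361, 262, 27, 34) 674.5 ((497.33319091796875, 8.958642959594727), (53.579837799072266, 69.66014099121094), 82.5222396850586)
hand (481, 330, 20, 33) 280.5 ((355.86865234375, -233.3375701904297), (27.980207443237305, 69.07333374023438), 63.95135498046875)
hand (365, 294, 14, 32) 270.0 ((428.592041015625, 18.170066833496094), (22.50739097595215, 68.8402328491211), 80.45579528808594)
hand (467, 229, 78, 25) 764.0 ((582.6196899414062, -279.4589538574219), (53.449554443359375, 167.55662536621094), 0.6455028653144836)
hand (501, 211, 33, 12) 143.5 ((641.0462646484375, -307.5942077636719), (18.407867431640625, 73.65739440917969), 13.288472175598145)
hand (179, 198, 113, 85) 5143.5 ((570.0127563476562, 320.7705078125), (136.86709594726562, 228.9207763671875), 23.316980361938477)
hand (0, 171, 63, 51) 536.0 ((658.4788818359375, 779.2719116210938), (154.72633361816406, 79.43759155273438), 56.329429626464844)
hand (426, 155, 24, 21) 181.5 ((749.1619262695312, -128.03759765625), (59.581764221191406, 32.568359375), 52.39767074584961)
hand (0, 0, 640, 91) 55952.5 ((1048.776611328125, 149.31341552734375), (226.3615264892578, 1536.3341064453125), 0.11113033443689346)
```

View pics/m.png

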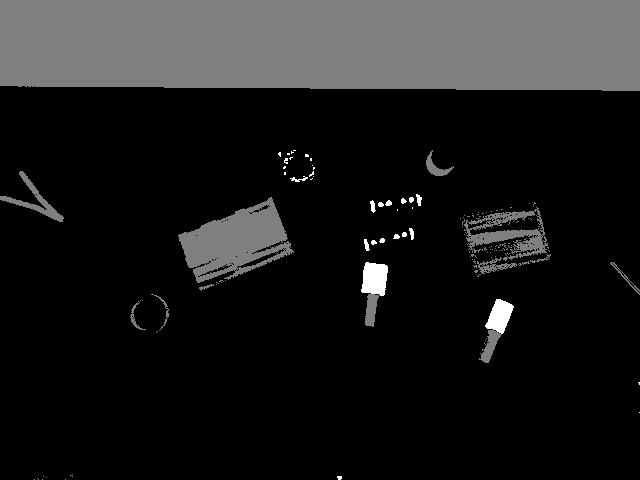

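Run:
```python
from h import *
f=lambda p:np.array(p)/3.7+[170,140]
def seg(n,a,b,z):
    A=ray('top',[f(a)],z)[0];B=ray('top',[f(b)],z)[0]; d=A-B
    print(n,A.round(4),B.round(4),'len',np.linalg.norm(d).round(4),'xang',np.degrees(np.arctan2(-d[0],d[1])).round(2))
    return (A+B)/2
m1=seg('front',(112,558),(460,410),.012)
m2=seg('bridge',(75,470),(423,331),.036)
m3=seg('back',(31,350),(374,212),.024)
for m in(m1,m2,m3):print(m)
print(np.linalg.norm((m3-m1)[:2]),np.linalg.norm((m2-m1)[:2]),np.degrees(np.arctan2(*(m3-m1)[1::-1])))
```

```text
front [0.4642 0.3947 0.012 ] [0.5559 0.1878 0.012 ] len 0.2264 xang 23.91
bridge [0.515  0.4124 0.036 ] [0.6002 0.209  0.036 ] len 0.2206 xang 22.74
back [0.5879 0.4467 0.024 ] [0.6751 0.2418 0.024 ] len 0.2226 xang 23.06
[0.5100413 0.2912411 0.012    ]
[0.55760462 0.31069938 0.036     ]
[0.63147185 0.3442494  0.024     ]
0.13249625461788955 0.051389630583015794 23.58279897826063
```

Run:
```python
from h import *
im=cv2.imread('pics/top0.png')
zoom(im,'z3',(172,192,302,297),6)
im=cv2.imread('pics/side0.png')
zoom(im,'z4',(230,245,340,355),6)
```

```text
(no output)
```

View pics/z3.png

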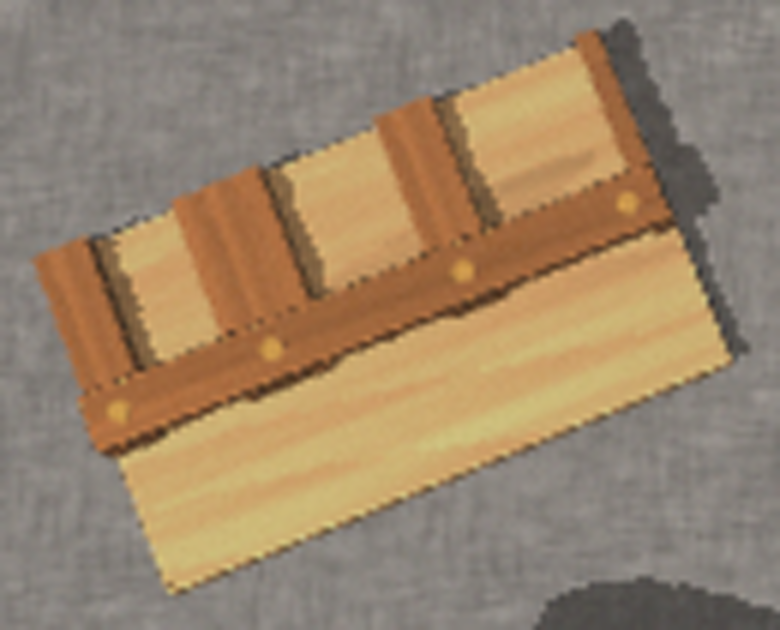

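View pics/z4.png

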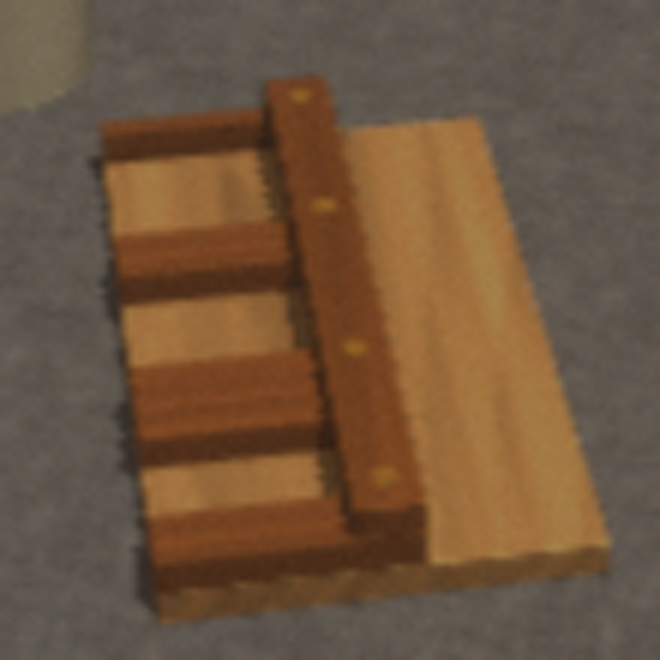

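```bash
cat > rack.py <<'E'
from h import *
T=[((35,258),80,113,24),((88,238),80,92,24),((175,203),80,58,24),((258,166),80,23,24),((377,118),80,-23,24),((432,96),80,-46,24),((580,40),80,-104,24),((600,30),80,-113,24),
((170,595),-55,113,12),((732,362),-55,-113,12),((108,457),0,113,36),((672,222),0,-113,36),((80,398),22,113,36),((652,162),22,-113,36)]
S=[((425,505),0,113,36),((352,515),22,113,36),((328,76),0,-113,36),((265,80),22,-113,36),((608,545),-55,113,12),((482,118),-55,-113,12),((100,122),80,-113,24),((148,520),80,113,24)]
def fit(n,L,o):
    W=np.array([ray(n,[(np.array(p)+.5)/6-.5+o],z/1000)[0,:2] for p,x,y,z in L])*1000
    M=np.array([[x,y] for p,x,y,z in L],float)
    a,b=M-M.mean(0),W-W.mean(0)
    th=np.arctan2((a[:,0]*b[:,1]-a[:,1]*b[:,0]).sum(),(a*b).sum()); Rm=np.array([[np.cos(th),-np.sin(th)],[np.sin(th),np.cos(th)]])
    t=W.mean(0)-Rm@M.mean(0); print(n,np.degrees(th).round(2),t.round(1)); print((W-(M@Rm.T+t))@Rm)
fit('top',T,np.array([172,192])); fit('side',S,np.array([230,245]))
E
python3 rack.py
```

```text
top 23.3 [558.9 313.2]
[[ 0.31037674  0.12992201]
 [-0.2471016   0.24357077]
 [-0.3950522  -0.39162042]
 [ 0.7442534   1.00052811]
 [ 0.58792933 -0.65918661]
 [ 0.44970974  0.28232563]
 [-1.06417916 -0.79869494]
 [-0.40184577 -0.14519498]
 [ 0.70075636  0.05197944]
 [ 1.03269243  1.43891361]
 [-1.96648828 -2.55488851]
 [-0.76147174  1.72947949]
 [ 0.19102165 -0.52708212]
 [ 0.8193991   0.19994852]]
side 22.47 [559.5 312.9]
[[ -0.89354579   2.17277958]
 [ -1.50299571   3.28541584]
 [  1.20977287   2.93697569]
 [  1.4015085    2.34602808]
 [ -0.96089902   1.03086589]
 [  0.76000919   2.02497962]
 [  1.70810463   2.70905078]
 [ -1.72195467 -16.50609547]]
```

```bash
cat > go.py <<'E'
from h import *
import sys
def go(x,y,z,ang=None):
    "ang: world angle of tool x in degrees (mod 180)"
    o=bot.get_obs(); p=o['eef_pos']; Rm=R.from_quat(o['tool_rot']).as_matrix()
    d=Rm.T@(np.array([x,y,z])-p)/0.1
    a=np.degrees(np.arctan2(Rm[1,0],Rm[0,0])); r=0
    if ang is not None:
        r=(a-ang+90)%180-90
    print('t',o['clock'].round(1),'pos',(p*1000).round(1),'ang',a.round(1),'w',o['grip_width'].round(4),'F',o['ft_force'].round(1),'q6',o['joint_pos'][5].round(2))
    print('MOVE',d.round(3),'roll',round(r/90,3))
if __name__=='__main__': go(*map(float,sys.argv[1:]))
E
python3 go.py .4428 .0162 .14 82.5
```

```text
Traceback (most recent call last):
  File "go.py", line 12, in <module>
    if __name__=='__main__': go(*map(float,sys.argv[1:]))
                             ~~^^^^^^^^^^^^^^^^^^^^^^^^^^
  File "go.py", line 10, in go
    print('t',o['clock'].round(1),'pos',(p*1000).round(1),'ang',a.round(1),'w',o['grip_width'].round(4),'F',o['ft_force'].round(1),'q6',o['joint_pos'][5].round(2))
              ^^^^^^^^^^^^^^^^
AttributeError: 'float' object has no attribute 'round'
```

```bash
sed -i "s/o\['clock'\].round(1)/round(o['clock'],1)/; s/o\['grip_width'\].round(4)/round(o['grip_width'],4)/" go.py; python3 go.py .4428 .0162 .14 82.5
```

```text
t 0.1 pos [152.8 475.5 255.5] ang 72.2 w 0.0854 F [ 0.3 -0.1  0.4] q6 1.57
MOVE [-3.484  4.166  1.162] roll -0.115
```

Emit:
carry_out([
  [-0.4,0.5,0.3,-0.06,1],
  [-0.8,1,0.6,-0.115,1],
  [-0.8,1,0.6,-0.115,1],
  [-0.8,1,0.6,-0.115,1],
])

```text
clock: 0.5
eef_pos: [0.2236, 0.3637, 0.1933]
tool_rot: [0.753, 0.658, -0.004, 0.002]
ft_force: [-0.8, -0.5, -0.6]
grip_width: 0.0856
```

```bash
python3 go.py .4428 .0162 .14 82.5
```

```text
t 0.5 pos [223.6 363.7 193.3] ang 82.3 w 0.0856 F [-0.8 -0.5 -0.6] q6 1.16
MOVE [-3.144  2.642  0.553] roll -0.003
```

Emit:
carry_out([
  [-0.5,0.4,0.25,0,1],
  [-1,0.85,0.5,0,1],
  [-1,0.85,0.5,0,1],
  [-1,0.85,0.5,0,1],
])

```text
clock: 0.9
eef_pos: [0.2953, 0.2557, 0.1448]
tool_rot: [0.754, 0.657, -0.002, 0.0]
ft_force: [-0.4, -0.2, -0.1]
grip_width: 0.0852
```

Emit:
carry_out([
  [-0.5,0.4,0,0,1],
  [-1,0.85,0,0,1],
  [-1,0.85,0,0,1],
  [-1,0.85,0,0,1],
])

```text
clock: 1.3
eef_pos: [0.3685, 0.148, 0.147]
tool_rot: [0.753, 0.658, 0.001, 0.001]
ft_force: [-0.4, -0.0, 0.1]
grip_width: 0.085
```

Emit:
carry_out([
  [-0.5,0.4,0,0,1],
  [-1,0.85,0,0,1],
  [-1,0.85,0,0,1],
  [-1,0.85,0,0,1],
  [-1,0.85,0,0,1],
])

```text
clock: 1.8
eef_pos: [0.4378, 0.0398, 0.1464]
tool_rot: [0.752, 0.66, 0.0, -0.0]
ft_force: [0.4, 0.5, 0.7]
grip_width: 0.0852
```

```bash
python3 go.py .4428 .0162 .03 82.5; python3 -c "
from h import *
im=shot('top','t1')"; python3 meas.py pics/t1_raw.png
```

```text
t 1.8 pos [437.8  39.8 146.4] ang 82.5 w 0.0852 F [0.4 0.5 0.7] q6 0.22
MOVE [-0.229  0.081  1.163] roll 0.0
blade (379, 306, 51, 9) 324.0 ((428.3598327636719, -56.79871368408203), (17.44080924987793, 110.4291763305664), 0.8250896334648132)
blade (487, 299, 26, 34) 529.5 ((418.4738464355469, -266.2199401855469), (42.007484436035156, 69.48990631103516), 66.88099670410156)
hand (480, 330, 21, 33) 268.0 ((354.1195068359375, -236.8411865234375), (27.742090225219727, 69.31143951416016), 71.45359802246094)
hand (466, 216, 80, 57) 1849.5 ((583.8436279296875, -280.72479248046875), (129.7004852294922, 160.3785400390625), 10.374043464660645)
hand (499, 211, 35, 11) 198.5 ((640.3776245117188, -305.4623718261719), (20.612764358520508, 77.3608169555664), 7.066508769989014)
hand (179, 198, 113, 85) 5117.0 ((569.8851318359375, 320.9713439941406), (137.009765625, 229.50497436523438), 23.24675750732422)
hand (0, 171, 63, 51) 538.0 ((658.4788818359375, 779.2719116210938), (154.72633361816406, 79.43759155273438), 56.329429626464844)
hand (426, 156, 24, 20) 179.5 ((748.2322998046875, -128.46917724609375), (58.67412185668945, 31.582223892211914), 54.492469787597656)
hand (0, 0, 640, 91) 55951.5 ((1048.776611328125, 149.31341552734375), (226.3615264892578, 1536.3341064453125), 0.11113033443689346)
```

View pics/t1_raw.png

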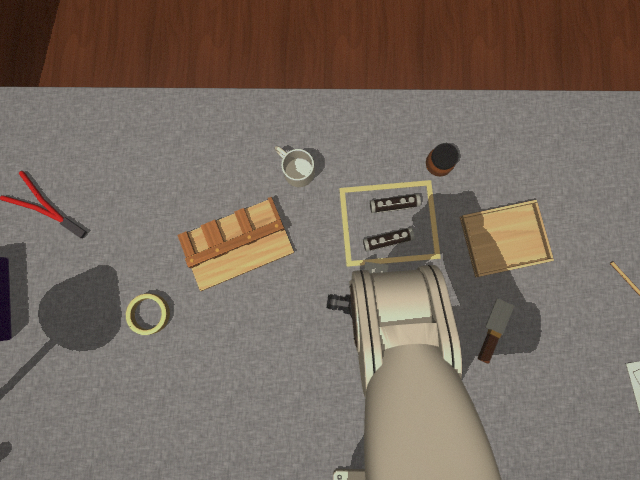

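Emit:
carry_out([
  [-0.23,0.08,0.3,0,1],
  [-0.23,0.08,0.6,0,1],
  [-0.23,0.08,0.8,0,1],
  [-0.23,0.08,1,0,1],
  [-0.23,0.08,1,0,1],
  [-0.23,0.08,1,0,1],
])

```text
clock: 2.45
eef_pos: [0.442, 0.0162, 0.0465]
tool_rot: [0.751, 0.66, -0.0, -0.0]
ft_force: [-0.2, 0.6, -0.1]
grip_width: 0.0852
```

```bash
python3 go.py .4428 .0162 .03 82.5; python3 -c "
from h import *
im=shot('side','s1'); zoom(im,'s1z',(300,150,460,270),5)"
```

```text
t 2.5 pos [442.   16.2  46.5] ang 82.7 w 0.0852 F [-0.2  0.6 -0.1] q6 0.16
MOVE [0.001 0.008 0.165] roll 0.002
```

View pics/s1z.png

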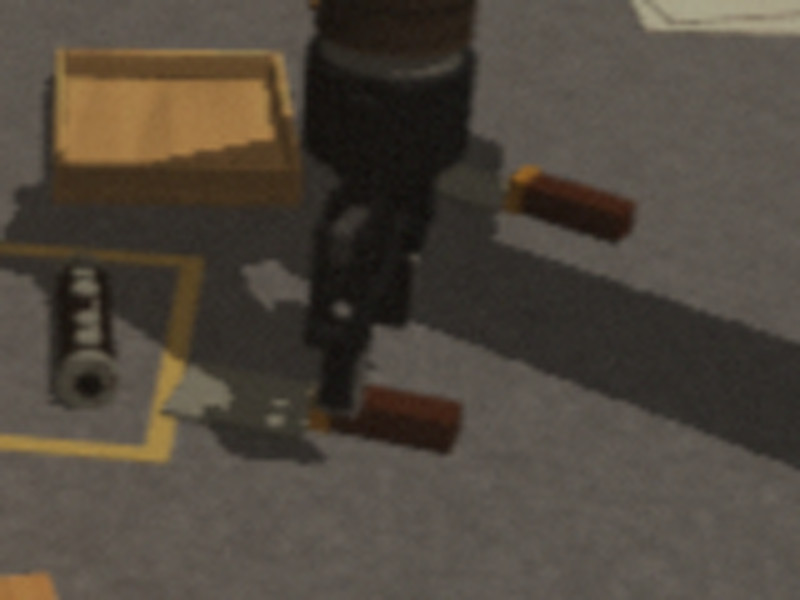

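Fingers straddle the wide scraper's handle just behind its ferrule. Descend and close.

Emit:
carry_out([
  [0,0,0.08,0,1],
  [0,0,0.165,0,1],
  [0,0,0.165,0,0],
  [0,0,0.165,0,-0.6],
  [0,0,0.165,0,-1],
  [0,0,0.165,0,-1],
  [0,0,0.165,0,-1],
  [0,0,0.165,0,-1],
  [0,0,0.165,0,-1],
])

```text
clock: 3.4
eef_pos: [0.4429, 0.0148, 0.0303]
tool_rot: [0.752, 0.66, 0.0, 0.0]
ft_force: [-1.2, -0.4, 5.3]
grip_width: 0.0207
```

Emit:
carry_out([
  [0,0,-0.1,0,-1],
  [0,0,-0.3,0,-1],
  [0,0,-0.5,0,-1],
  [0,0,-0.7,0,-1],
  [0,0,-0.7,0,-1],
  [0,0,-0.7,0,-1],
])

```text
clock: 4.0
eef_pos: [0.4425, 0.0149, 0.0999]
tool_rot: [0.752, 0.66, 0.0, 0.0]
ft_force: [1.5, 0.1, -1.0]
grip_width: 0.0202
```

```bash
python3 go.py .4692 .1929 .10 113.3; python3 -c "
from h import *
im=shot('side','s2'); zoom(im,'s2z',(300,150,460,270),5)"
```

```text
t 4.0 pos [442.5  14.9  99.9] ang 82.5 w 0.0202 F [ 1.5  0.1 -1. ] q6 0.16
MOVE [ 1.8    0.033 -0.   ] roll -0.342
```

View pics/s2z.png

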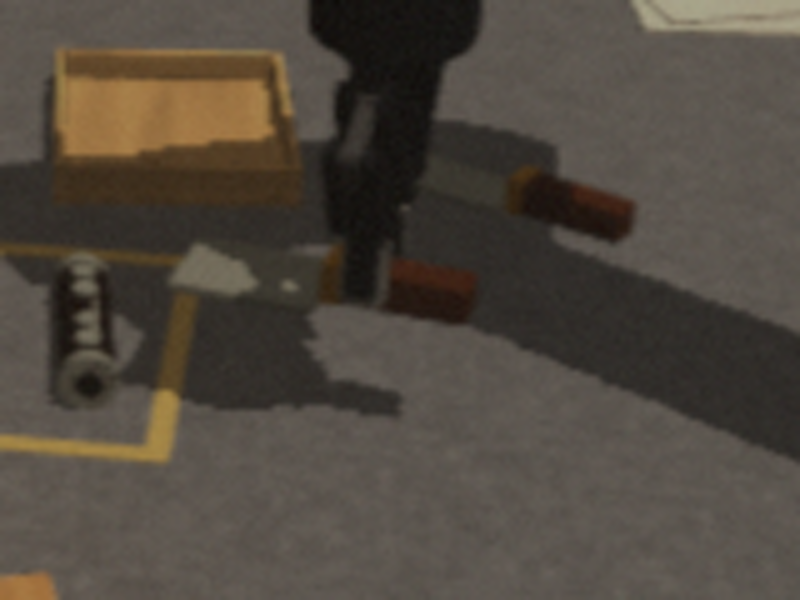

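Scraper held level in the jaws. Carry to the rack.

Emit:
carry_out([
  [0.25,0,0,-0.08,-1],
  [0.5,0,0,-0.16,-1],
  [0.75,0.01,0,-0.25,-1],
  [0.9,0.02,0,-0.34,-1],
  [0.9,0.02,0,-0.342,-1],
  [0.9,0.02,0,-0.342,-1],
])

```text
clock: 4.65
eef_pos: [0.4551, 0.1036, 0.0986]
tool_rot: [0.55, 0.835, -0.001, -0.001]
ft_force: [0.4, -0.0, -1.6]
grip_width: 0.0203
```

```bash
python3 go.py .4692 .1929 .06 113.3
```

```text
t 4.7 pos [455.1 103.6  98.6] ang 113.2 w 0.0203 F [ 0.4 -0.  -1.6] q6 -0.18
MOVE [0.764 0.483 0.384] roll -0.001
```

Emit:
carry_out([
  [0.25,0.15,0,0,-1],
  [0.5,0.3,0,0,-1],
  [0.76,0.48,0.1,0,-1],
  [0.76,0.48,0.25,0,-1],
  [0.76,0.48,0.38,0,-1],
  [0.76,0.48,0.38,0,-1],
  [0.76,0.48,0.38,0,-1],
])

```text
clock: 5.35
eef_pos: [0.4696, 0.1916, 0.0614]
tool_rot: [0.55, 0.835, -0.001, -0.0]
ft_force: [0.6, -0.1, -1.3]
grip_width: 0.0206
```

```bash
python3 go.py .4692 .1929 .0465 113.3;  python3 go.py .5702 .2364 .0465 113.3;python3 -c "
from h import *
im=shot('side','s3'); zoom(im,'s3z',(220,220,380,350),5)
im=shot('top','t3'); zoom(im,'t3z',(170,180,330,310),5)"
```

```text
t 5.3 pos [469.6 191.6  61.4] ang 113.2 w 0.0206 F [ 0.6 -0.1 -1.3] q6 -0.02
MOVE [0.013 0.001 0.149] roll -0.001
t 5.3 pos [469.6 191.6  61.4] ang 113.2 w 0.0206 F [ 0.6 -0.1 -1.3] q6 -0.02
MOVE [0.015 1.101 0.147] roll -0.001
```

View pics/s3z.png

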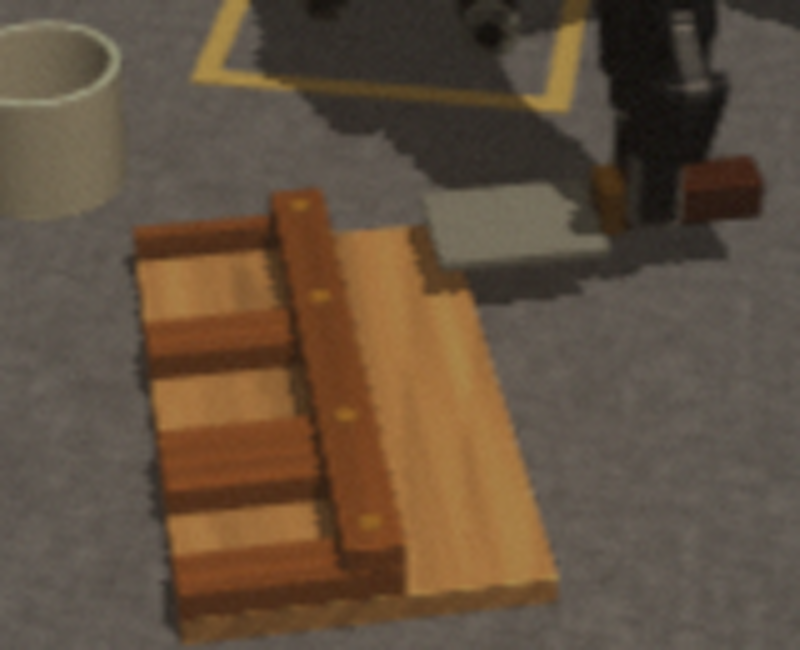

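View pics/t3z.png

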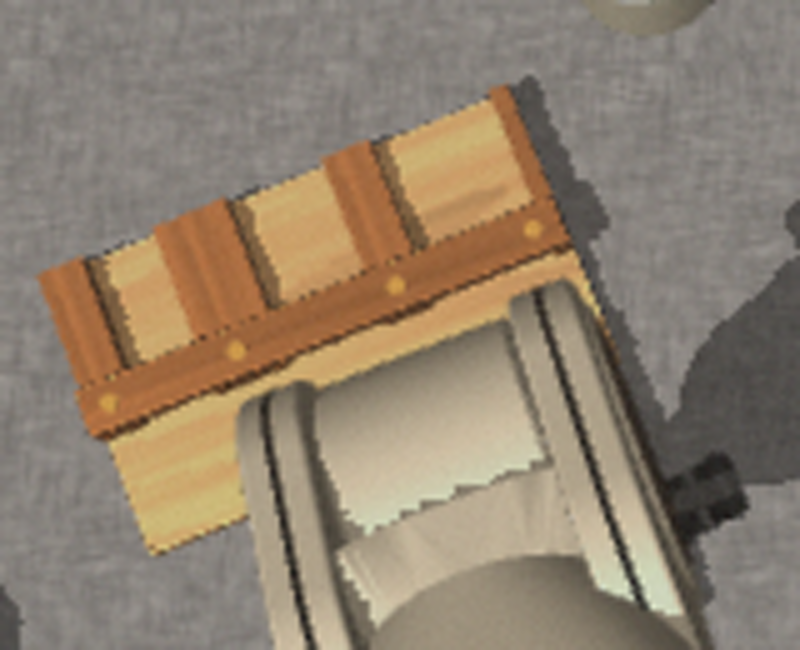

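Emit:
carry_out([
  [0.014,0,0.08,0,-1],
  [0.014,0,0.15,0,-1],
  [0.014,0.1,0.15,0,-1],
  [0.014,0.2,0.15,0,-1],
  [0.014,0.3,0.15,0,-1],
  [0.014,0.4,0.15,0,-1],
  [0.014,0.5,0.15,0,-1],
  [0.014,0.5,0.15,0,-1],
])

```text
clock: 6.25
eef_pos: [0.5175, 0.2146, 0.0471]
tool_rot: [0.55, 0.835, 0.001, 0.001]
ft_force: [-0.6, -0.7, -1.8]
grip_width: 0.0206
```

```bash
python3 go.py .5702 .2364 .0465 113.3;python3 -c "
from h import *
im=shot('side','s4'); zoom(im,'s4z',(220,220,380,350),5)
im=shot('top','t4'); zoom(im,'t4z',(170,180,330,310),5)"
```

```text
t 6.2 pos [517.5 214.6  47.1] ang 113.3 w 0.0206 F [-0.6 -0.7 -1.8] q6 -0.01
MOVE [-0.009  0.57   0.007] roll 0.0
```

View pics/s4z.png

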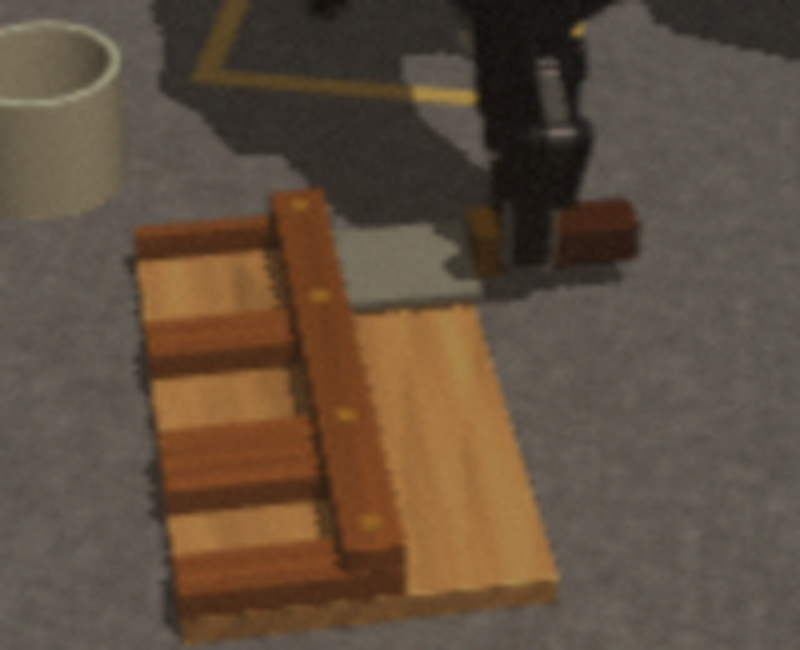

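View pics/t4z.png

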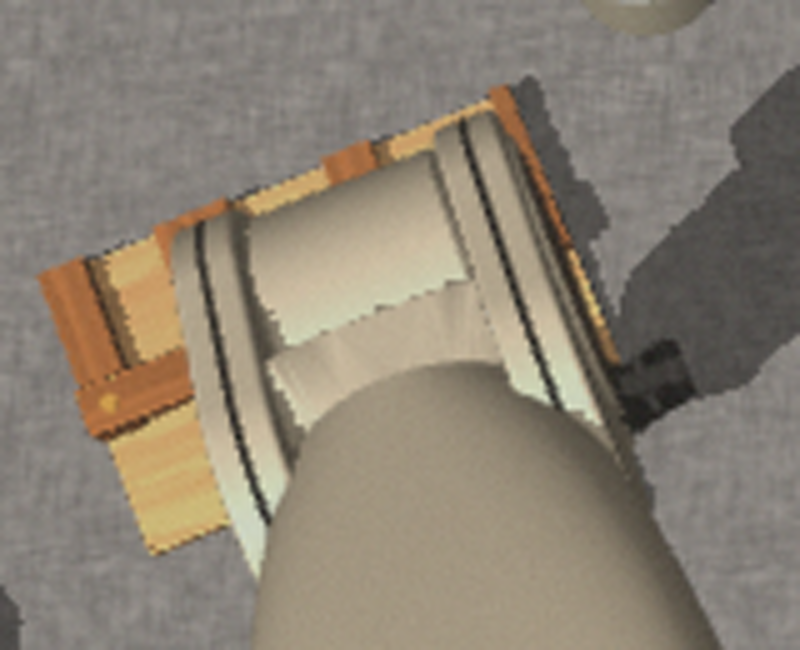

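Emit:
carry_out([
  [-0.005,0.1,0,0,-1],
  [-0.005,0.2,0,0,-1],
  [-0.005,0.3,0,0,-1],
  [-0.005,0.4,0,0,-1],
  [-0.005,0.46,0,0,-1],
  [-0.005,0.5,0,0,-1],
  [-0.005,0.5,0,0,-1],
])

```text
clock: 7.05
eef_pos: [0.5621, 0.2333, 0.0467]
tool_rot: [0.55, 0.835, 0.0, 0.0]
ft_force: [0.3, 0.9, -1.6]
grip_width: 0.0204
```

Emit:
carry_out([
  [0,0.03,0,0,-1],
  [0,0.05,0,0,-1],
  [0,0.07,0,0,-1],
  [0,0.07,0,0,-1],
])

```text
clock: 7.45
eef_pos: [0.5683, 0.2359, 0.0469]
tool_rot: [0.55, 0.835, 0.0, 0.0]
ft_force: [0.0, 0.3, -1.4]
grip_width: 0.0209
```

```bash
python3 go.py .5702 .2364 .0465 113.3;python3 -c "
from h import *
im=shot('side','s5'); zoom(im,'s5z',(220,220,380,350),5)"
```

```text
t 7.5 pos [568.3 235.9  46.9] ang 113.3 w 0.0209 F [ 0.   0.3 -1.4] q6 -0.01
MOVE [-0.003  0.019  0.004] roll 0.0
```

View pics/s5z.png

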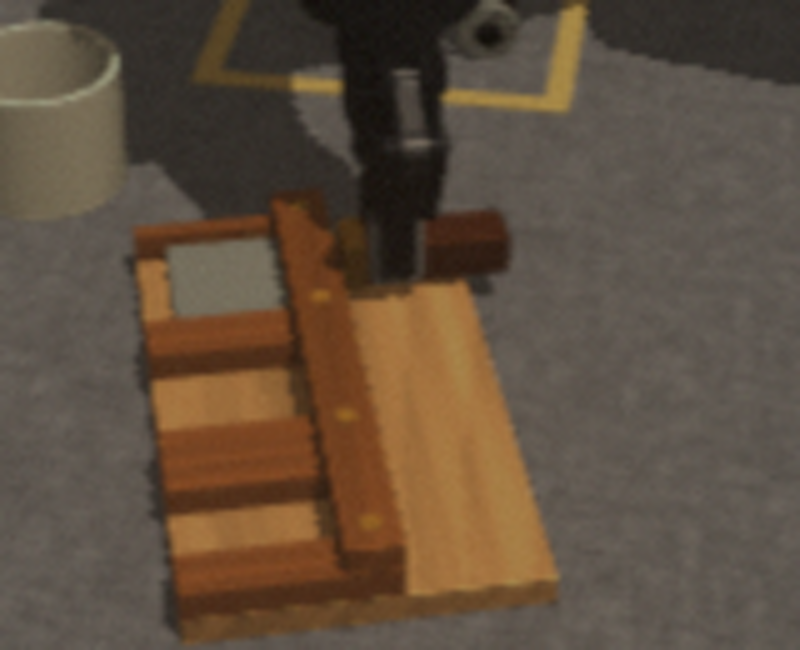

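Emit:
carry_out([
  [0,0,0.02,0,-1],
  [0,0,0.04,0,-1],
  [0,0.01,0.045,0,-1],
  [0,0.02,0.045,0,-1],
  [0,0.03,0.045,0,-1],
  [0,0.03,0.045,0,-1],
])

```text
clock: 8.1
eef_pos: [0.5706, 0.2369, 0.0423]
tool_rot: [0.55, 0.835, -0.0, -0.0]
ft_force: [-3.2, -0.7, 2.1]
grip_width: 0.0203
```

Emit:
carry_out([
  [0,0.01,0,0,-1],
  [0,0.02,0,0,-1],
  [0,0.03,0,0,-1],
  [0,0.03,0,0,-1],
])

```text
clock: 8.5
eef_pos: [0.5707, 0.237, 0.0423]
tool_rot: [0.55, 0.835, -0.003, -0.002]
ft_force: [-8.3, -4.5, 8.8]
grip_width: 0.0205
```

Emit:
carry_out([
  [0,0.03,0,0,-0.4],
  [0,0.03,0,0,-0.2],
  [0,0.03,0,0,0],
  [0,0.03,0,0,0],
  [0,0.03,-0.2,0,0],
  [0,0.03,-0.5,0,0],
  [0,0.03,-0.8,0,0],
  [0,0.03,-0.8,0,0],
])

```text
clock: 9.3
eef_pos: [0.5795, 0.2408, 0.1276]
tool_rot: [0.55, 0.835, 0.004, 0.003]
ft_force: [-0.6, 0.3, 0.7]
grip_width: 0.0426
```

```bash
python3 go.py .3682 -.2429 .12 66;python3 -c "
from h import *
im=shot('side','s6'); zoom(im,'s6z',(220,220,380,350),5)"
```

```text
t 9.3 pos [579.5 240.8 127.6] ang 113.3 w 0.0426 F [-0.6  0.3  0.7] q6 -0.01
MOVE [-3.605 -3.856  0.038] roll 0.526
```

View pics/s6z.png

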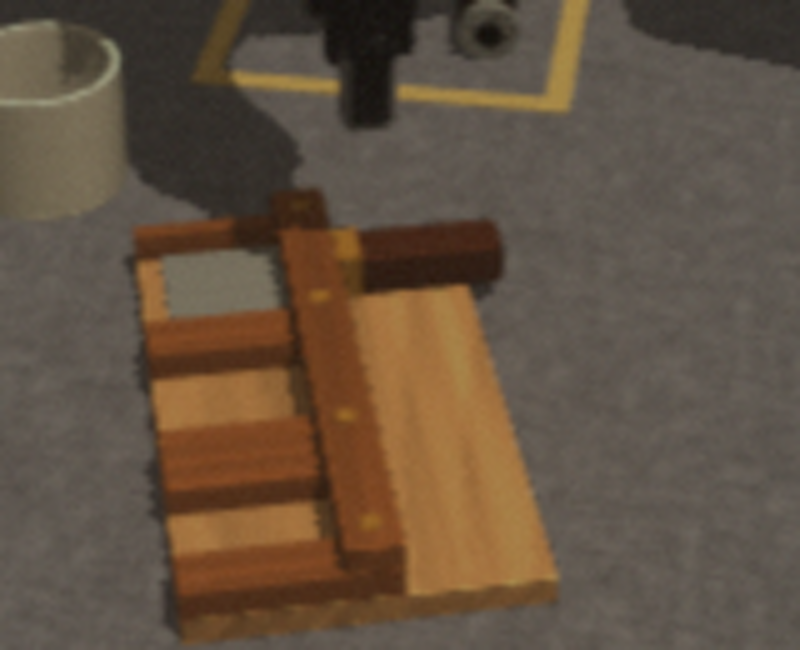

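Emit:
carry_out([
  [-0.4,-0.45,0,0.08,1],
  [-0.8,-0.9,0,0.17,1],
  [-0.95,-1,0,0.26,1],
  [-0.95,-1,0,0.35,1],
  [-0.95,-1,0,0.44,1],
  [-0.95,-1,0,0.526,1],
  [-0.95,-1,0,0.526,1],
])

```text
clock: 10.05
eef_pos: [0.5214, 0.1122, 0.1213]
tool_rot: [0.839, 0.544, -0.001, -0.0]
ft_force: [0.2, 0.0, -0.8]
grip_width: 0.0854
```

```bash
python3 go.py .3682 -.2429 .12 66
```

```text
t 10.1 pos [521.4 112.2 121.3] ang 66.0 w 0.0854 F [ 0.2  0.  -0.8] q6 0.63
MOVE [-3.868  0.046  0.016] roll -0.0
```

Emit:
carry_out([
  [-0.5,0,0,0,1],
  [-1,0.01,0,0,1],
  [-1,0.01,0,0,1],
  [-1,0.01,0,0,1],
])

```text
clock: 10.45
eef_pos: [0.4818, 0.02, 0.1219]
tool_rot: [0.839, 0.544, -0.0, -0.0]
ft_force: [-0.3, -0.4, 0.1]
grip_width: 0.0855
```

Emit:
carry_out([
  [-0.5,0,0,0,1],
  [-1,0.01,0,0,1],
  [-1,0.01,0,0,1],
  [-1,0.01,0,0,1],
])

```text
clock: 10.85
eef_pos: [0.443, -0.071, 0.1223]
tool_rot: [0.839, 0.544, 0.0, -0.0]
ft_force: [-0.2, 0.2, -0.2]
grip_width: 0.0852
```

Emit:
carry_out([
  [-0.5,0,0,0,1],
  [-1,0.01,0,0,1],
  [-1,0.01,0,0,1],
  [-1,0.01,0,0,1],
])

```text
clock: 11.25
eef_pos: [0.4037, -0.1624, 0.1223]
tool_rot: [0.839, 0.545, 0.0, -0.0]
ft_force: [0.8, 0.2, -0.5]
grip_width: 0.0855
```

```bash
python3 go.py .3682 -.2429 .12 66; python3 -c "
from h import *
im=shot('top','t7');im=shot('side','s7')"; python3 meas.py pics/t7_raw.png
```

```text
t 11.2 pos [ 403.7 -162.4  122.3] ang 66.0 w 0.0855 F [ 0.8  0.2 -0.5] q6 0.04
MOVE [-0.88   0.004  0.022] roll -0.0
blade (249, 205, 25, 23) 368.5 ((635.6900634765625, 266.20721435546875), (42.91992950439453, 50.83191680908203), 22.915884017944336)
hand (471, 211, 78, 64) 2238.0 ((583.5797119140625, -282.07476806640625), (125.53325653076172, 156.8160400390625), 12.870392799377441)
hand (179, 198, 113, 84) 4964.0 ((565.0810546875, 318.37774658203125), (148.6579132080078, 229.47793579101562), 22.57586097717285)
hand (0, 171, 63, 51) 540.5 ((658.4788818359375, 779.2719116210938), (154.72633361816406, 79.43759155273438), 56.329429626464844)
hand (426, 156, 24, 20) 179.5 ((748.2322998046875, -128.46917724609375), (58.67412185668945, 31.582223892211914), 54.492469787597656)
hand (0, 0, 640, 91) 55950.5 ((1048.776611328125, 149.31341552734375), (226.3615264892578, 1536.3341064453125), 0.11113033443689346)
```

View pics/t7_raw.png

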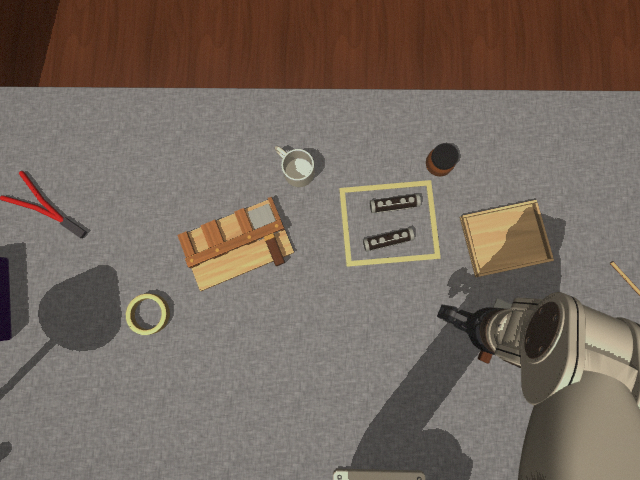

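```bash
python3 -c "
from h import *
im=cv2.imread('pics/s7_raw.png'); zoom(im,'s7z',(330,130,490,250),5)
print(proj('side',[[.3682,-.2429,.02],[.4504,-.2795,.004],[.3225,-.2226,.02]]))"
```

```text
[[409.16724289 186.17511553]
 [380.8756264  182.68510672]
 [425.42264389 191.14543779]]
```

View pics/s7z.png

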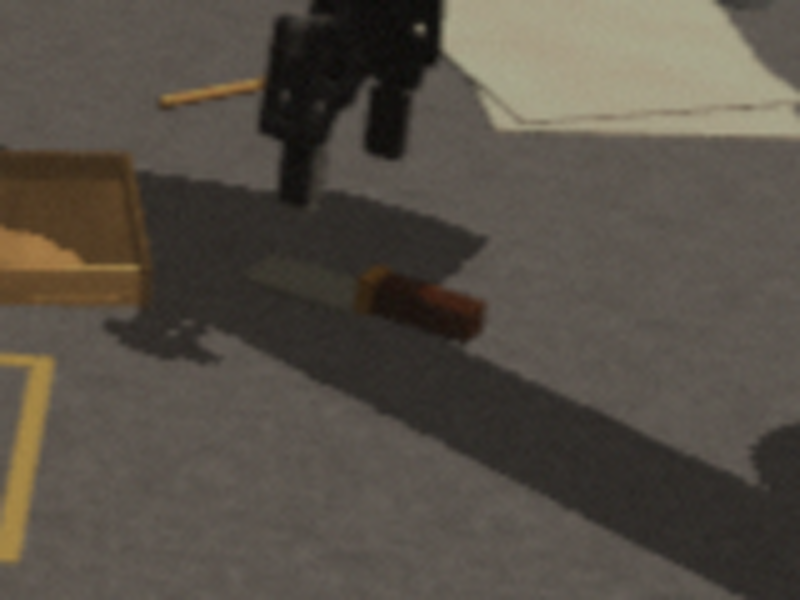

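Emit:
carry_out([
  [-0.45,0,0,0,1],
  [-0.88,0,0.1,0,1],
  [-0.88,0,0.4,0,1],
  [-0.88,0,0.7,0,1],
  [-0.88,0,0.7,0,1],
  [-0.88,0,0.7,0,1],
])

```text
clock: 11.95
eef_pos: [0.3675, -0.2416, 0.0523]
tool_rot: [0.838, 0.546, -0.0, -0.001]
ft_force: [-0.4, 0.5, 0.3]
grip_width: 0.0852
```

```bash
python3 go.py .3682 -.2429 .03 66; python3 -c "
from h import *
im=shot('side','s8'); zoom(im,'s8z',(330,130,490,250),5)"
```

```text
t 11.9 pos [ 367.5 -241.6   52.3] ang 66.2 w 0.0852 F [-0.4  0.5  0.3] q6 -0.17
MOVE [-0.009  0.012  0.223] roll 0.002
```

View pics/s8z.png

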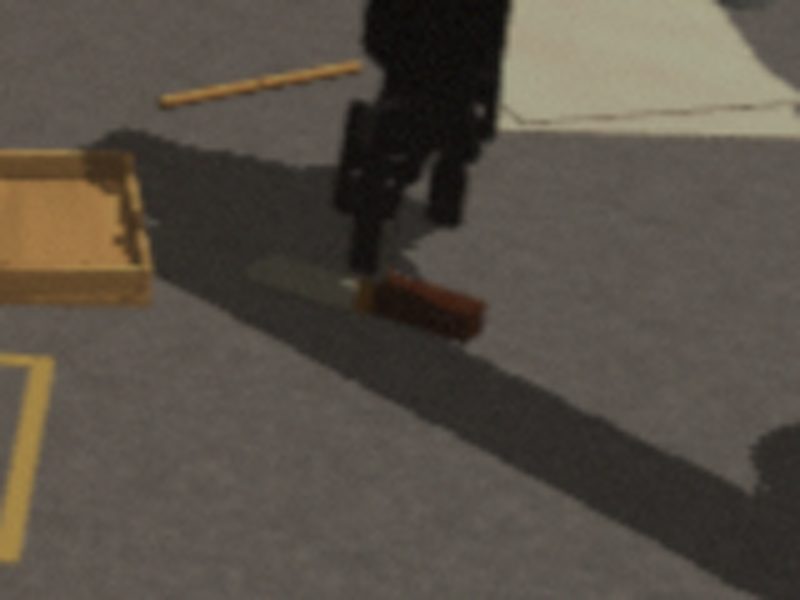

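```bash
python3 -c "
from h import *
p=proj('side',[[.385,-.203,.04],[.35,-.28,.04],[.3682,-.2429,.02],[.3675,-.2416,.04]]); print((p-[330,130])*5)
print(((proj('top',[[.3682,-.2429,.02]]))))
import math
im=cv2.imread('pics/t7_raw.png')
"
```

```text
[[364.32628712 274.94308135]
 [436.55436719 225.10682006]
 [395.83621446 280.87557764]
 [401.20451625 249.43176467]]
[[492.62326969 339.78955353]]
```

Emit:
carry_out([
  [-0.01,0.01,0.1,0,1],
  [-0.01,0.01,0.22,0,1],
  [-0.01,0.01,0.22,0,0],
  [-0.01,0.01,0.22,0,-0.6],
  [-0.01,0.01,0.22,0,-1],
  [-0.01,0.01,0.22,0,-1],
  [-0.01,0.01,0.22,0,-1],
  [-0.01,0.01,0.22,0,-1],
  [-0.01,0.01,0.22,0,-1],
])

```text
clock: 12.9
eef_pos: [0.368, -0.2448, 0.0311]
tool_rot: [0.839, 0.545, 0.0, 0.001]
ft_force: [0.5, 1.2, 5.7]
grip_width: 0.0206
```

Emit:
carry_out([
  [0,0,-0.1,0,-1],
  [0,0,-0.3,0,-1],
  [0,0,-0.5,0,-1],
  [0,0,-0.7,0,-1],
  [0,0,-0.7,0,-1],
  [0,0,-0.7,0,-1],
])

```text
clock: 13.5
eef_pos: [0.3675, -0.2444, 0.1005]
tool_rot: [0.839, 0.544, 0.0, 0.0]
ft_force: [-1.3, -0.9, -1.0]
grip_width: 0.0205
```

```bash
python3 go.py .4393 .2618 .10 113.3; python3 -c "
from h import *
im=shot('side','s9'); zoom(im,'s9z',(330,130,490,250),5)"
```

```text
t 13.5 pos [ 367.5 -244.4  100.5] ang 66.0 w 0.0205 F [-1.3 -0.9 -1. ] q6 -0.17
MOVE [ 4.916e+00 -1.405e+00  3.000e-03] roll -0.526
```

View pics/s9z.png

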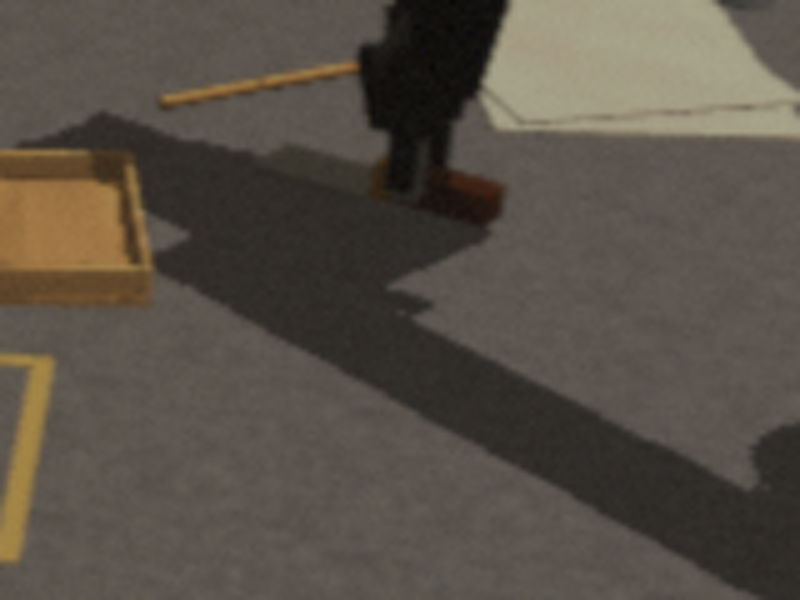

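Emit:
carry_out([
  [0.2,0,0.1,0,-1],
  [0.4,0,0.2,0,-1],
  [0.6,-0.1,0.28,0,-1],
  [0.8,-0.2,0.28,0,-1],
  [1,-0.3,0.28,0,-1],
  [1,-0.3,0.28,0,-1],
])

```text
clock: 14.15
eef_pos: [0.3786, -0.1383, 0.0708]
tool_rot: [0.838, 0.546, -0.001, -0.002]
ft_force: [-0.1, -0.1, -1.5]
grip_width: 0.0204
```

Emit:
carry_out([
  [0.25,-0.1,0,0,-1],
  [0.5,-0.2,0,0,-1],
  [0.75,-0.25,0,0,-1],
  [1,-0.3,0,0,-1],
  [1,-0.3,0,0,-1],
])

```text
clock: 14.65
eef_pos: [0.3944, -0.0358, 0.0717]
tool_rot: [0.838, 0.546, -0.0, -0.0]
ft_force: [0.2, -0.8, -1.2]
grip_width: 0.0205
```

Emit:
carry_out([
  [0.25,-0.1,0,0,-1],
  [0.5,-0.2,0,0,-1],
  [0.75,-0.25,0,0,-1],
  [1,-0.3,0,0,-1],
  [1,-0.3,0,0,-1],
])

```text
clock: 15.15
eef_pos: [0.4084, 0.0675, 0.072]
tool_rot: [0.838, 0.546, 0.0, 0.0]
ft_force: [0.1, -0.0, -1.3]
grip_width: 0.0206
```

```bash
python3 go.py .4395 .2618 .072 113.3
```

```text
t 15.2 pos [408.4  67.5  72. ] ang 66.1 w 0.0206 F [ 0.1 -0.  -1.3] q6 0.58
MOVE [ 1.903e+00 -5.020e-01  1.000e-03] roll -0.524
```

Emit:
carry_out([
  [0.2,-0.06,0,-0.08,-1],
  [0.4,-0.1,0,-0.16,-1],
  [0.6,-0.16,0,-0.25,-1],
  [0.8,-0.2,0,-0.34,-1],
  [1,-0.26,0,-0.43,-1],
  [1,-0.26,0,-0.524,-1],
  [1,-0.26,0,-0.524,-1],
])

```text
clock: 15.85
eef_pos: [0.4242, 0.1672, 0.0716]
tool_rot: [0.551, 0.834, -0.001, -0.0]
ft_force: [0.0, 0.0, -1.5]
grip_width: 0.02
```

```bash
python3 go.py .4395 .2618 .072 113.3
```

```text
t 15.8 pos [424.2 167.2  71.6] ang 113.1 w 0.02 F [ 0.   0.  -1.5] q6 -0.03
MOVE [ 0.81   0.512 -0.005] roll -0.002
```

Emit:
carry_out([
  [0.25,0.15,0,0,-1],
  [0.5,0.3,0,0,-1],
  [0.81,0.5,0,-0.002,-1],
  [0.81,0.51,0,-0.002,-1],
  [0.81,0.51,0,-0.002,-1],
  [0.81,0.51,0,-0.002,-1],
])

```text
clock: 16.45
eef_pos: [0.4388, 0.261, 0.0717]
tool_rot: [0.551, 0.835, -0.001, -0.0]
ft_force: [0.2, -0.3, -1.0]
grip_width: 0.0203
```

```bash
python3 go.py .5405 .3053 .0475 113.3;python3 -c "
from h import *
im=shot('side','s10'); zoom(im,'s10z',(220,220,380,350),5)"
```

```text
t 16.4 pos [438.8 261.   71.7] ang 113.2 w 0.0203 F [ 0.2 -0.3 -1. ] q6 0.13
MOVE [0.008 1.11  0.24 ] roll -0.002
```

View pics/s10z.png

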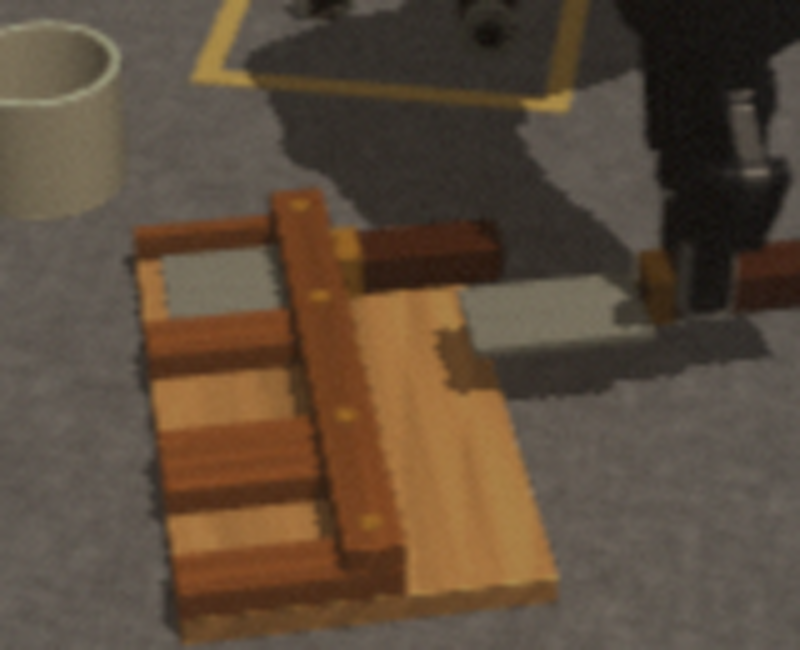

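Emit:
carry_out([
  [0.008,0,0.12,0,-1],
  [0.008,0,0.24,0,-1],
  [0.008,0.1,0.245,0,-1],
  [0.008,0.2,0.245,0,-1],
  [0.008,0.3,0.245,0,-1],
  [0.008,0.4,0.245,0,-1],
  [0.008,0.5,0.245,0,-1],
  [0.008,0.5,0.245,0,-1],
])

```text
clock: 17.3
eef_pos: [0.487, 0.2843, 0.0482]
tool_rot: [0.55, 0.835, 0.001, 0.001]
ft_force: [-0.3, 0.5, -1.1]
grip_width: 0.0203
```

```bash
python3 go.py .5405 .3053 .0475 113.3;python3 -c "
from h import *
im=shot('side','s11'); zoom(im,'s11z',(220,220,380,350),5)"
```

```text
t 17.3 pos [487.  284.3  48.2] ang 113.3 w 0.0203 F [-0.3  0.5 -1.1] q6 0.12
MOVE [-0.019  0.575  0.008] roll 0.0
```

View pics/s11z.png

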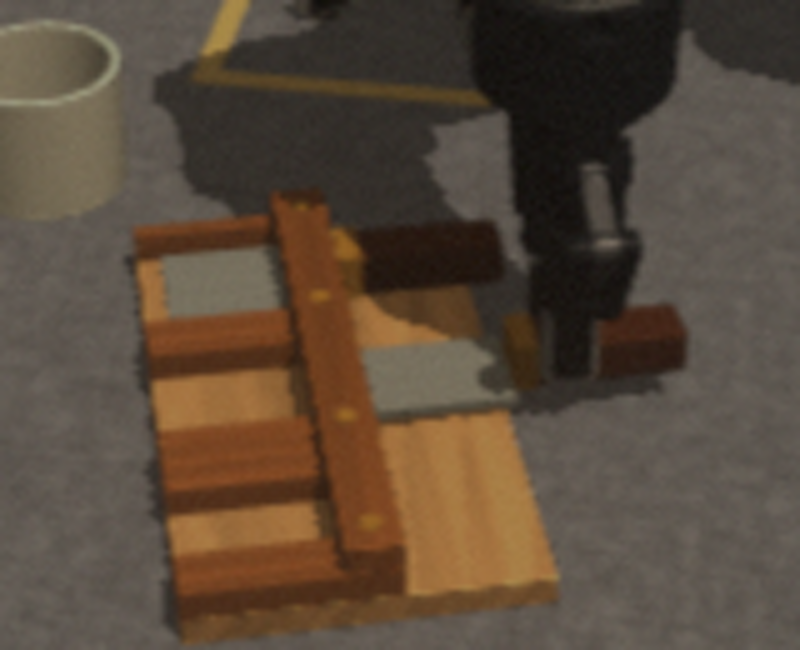

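Emit:
carry_out([
  [-0.015,0.1,0.01,0,-1],
  [-0.015,0.2,0.01,0,-1],
  [-0.015,0.3,0.01,0,-1],
  [-0.015,0.4,0.01,0,-1],
  [-0.015,0.46,0.01,0,-1],
  [-0.015,0.52,0.01,0,-1],
  [-0.015,0.54,0.01,0,-1],
  [-0.015,0.54,0.01,0,-1],
])

```text
clock: 18.15
eef_pos: [0.5352, 0.3033, 0.0467]
tool_rot: [0.55, 0.835, -0.0, -0.0]
ft_force: [-0.3, -0.7, -1.5]
grip_width: 0.0207
```

Emit:
carry_out([
  [0,0,0.02,0,-1],
  [0,0,0.04,0,-1],
  [0,0.01,0.045,0,-1],
  [0,0.03,0.045,0,-1],
  [0,0.05,0.045,0,-1],
  [0,0.05,0.045,0,-1],
])

```text
clock: 18.75
eef_pos: [0.5394, 0.3052, 0.0432]
tool_rot: [0.55, 0.835, 0.0, -0.0]
ft_force: [-2.6, -2.0, 5.4]
grip_width: 0.0203
```

```bash
python3 go.py .5405 .3053 .0475 113.3;python3 -c "
from h import *
im=shot('side','s12'); zoom(im,'s12z',(220,220,380,350),5)"
```

```text
t 18.8 pos [539.4 305.2  43.2] ang 113.3 w 0.0203 F [-2.6 -2.   5.4] q6 0.11
MOVE [-0.004  0.011 -0.043] roll 0.0
```

View pics/s12z.png

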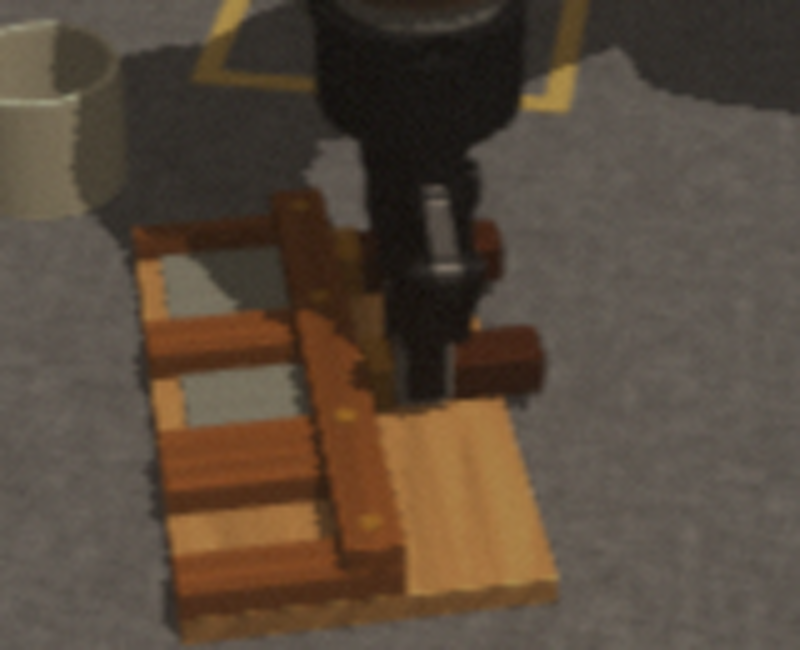

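Push a little further until firm contact.

Emit:
carry_out([
  [0,0.01,0,0,-1],
  [0,0.02,0,0,-1],
  [0,0.04,0,0,-1],
  [0,0.04,0,0,-1],
])

```text
clock: 19.2
eef_pos: [0.541, 0.3059, 0.0432]
tool_rot: [0.549, 0.835, -0.002, -0.001]
ft_force: [-7.2, -3.1, 9.6]
grip_width: 0.0202
```

Emit:
carry_out([
  [0,0.02,0,0,-1],
  [0,0.03,0,0,-1],
  [0,0.03,0,0,-1],
])

```text
clock: 19.5
eef_pos: [0.5411, 0.3059, 0.0431]
tool_rot: [0.549, 0.836, -0.004, -0.003]
ft_force: [-14.2, -6.5, 16.1]
grip_width: 0.0205
```

Emit:
carry_out([
  [0,-0.02,0,0,-0.4],
  [0,-0.02,0,0,-0.2],
  [0,-0.02,0,0,-0.05],
  [0,-0.02,0,0,-0.05],
  [0,-0.02,-0.2,0,-0.05],
  [0,-0.02,-0.5,0,-0.05],
  [0,-0.02,-0.8,0,-0.05],
  [0,-0.02,-0.8,0,0.5],
])

```text
clock: 20.3
eef_pos: [0.5475, 0.309, 0.1274]
tool_rot: [0.55, 0.835, 0.004, 0.002]
ft_force: [0.6, 0.3, 1.0]
grip_width: 0.0538
```

```bash
python3 go.py .5405 .3053 .0475 113.3;python3 -c "
from h import *
im=shot('side','s13'); zoom(im,'s13z',(220,220,380,350),5)"
```

```text
t 20.3 pos [547.5 309.  127.4] ang 113.3 w 0.0538 F [0.6 0.3 1. ] q6 0.11
MOVE [-0.007 -0.086  0.798] roll 0.0
```

View pics/s13z.png

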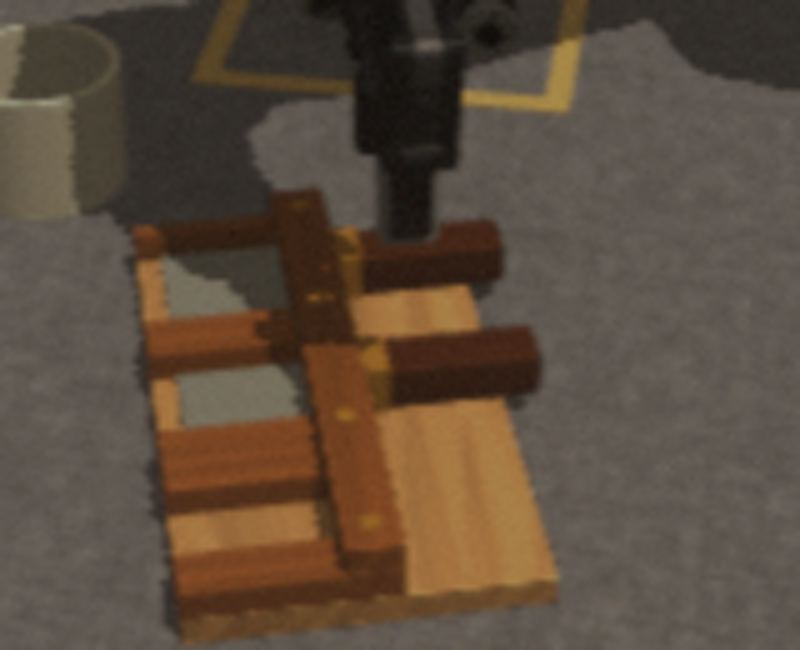

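```bash
cat > jt.py <<'E'
from h import *
import sys
im=cv2.imread(sys.argv[1]); hsv=cv2.cvtColor(im,cv2.COLOR_BGR2HSV); H,S,V=cv2.split(hsv)
def fitrect(mask,z,amin,lab,amax=1e9):
    cs,_=cv2.findContours(mask,cv2.RETR_EXTERNAL,cv2.CHAIN_APPROX_NONE)
    for c in cs:
        a=cv2.contourArea(c)
        if amin<a<amax:
            P=ray('top',c.reshape(-1,2),z)[:,:2]*1000; r=cv2.minAreaRect(P.astype(np.float32))
            print(lab,cv2.boundingRect(c),a,np.round(r[0],1),np.round(r[1],1),round(r[2],2), np.round(cv2.boxPoints(r),0).tolist())
tape=((H>=22)&(H<=30)&(S>90)&(V>70)).astype(np.uint8)*255
fitrect(tape,0,300,'tape')
wood=((H>=14)&(H<=23)&(S>80)&(V>60)).astype(np.uint8)*255
wood=cv2.morphologyEx(wood,cv2.MORPH_CLOSE,np.ones((5,5),np.uint8))
fitrect(wood,.024,1500,'wood')
cv2.imwrite('pics/mt.png',np.maximum(tape,wood//2))
E
python3 - <<'E'
from h import *
im=shot('top','t14'); zoom(im,'t14z',(335,170,475,275),5.5); zoom(im,'t14y',(450,190,565,285),6.5)
E
python3 jt.py pics/t14_raw.png
```

```text
tape (382, 181, 56, 59) 362.5 [ 680.3 -102.4] [175.1  85.7] 44.85 [[588.0, -134.0], [648.0, -195.0], [773.0, -71.0], [712.0, -10.0]]
wood (460, 200, 94, 77) 4900.0 [ 589.5 -278.9] [139.5 175.9] 12.75 [[502.0, -209.0], [541.0, -380.0], [677.0, -349.0], [638.0, -178.0]]
```

View pics/t14z.png

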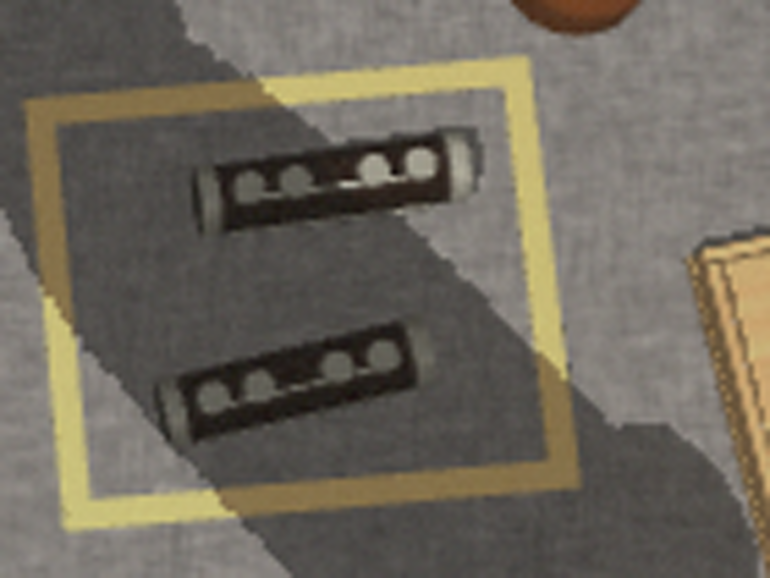

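View pics/t14y.png

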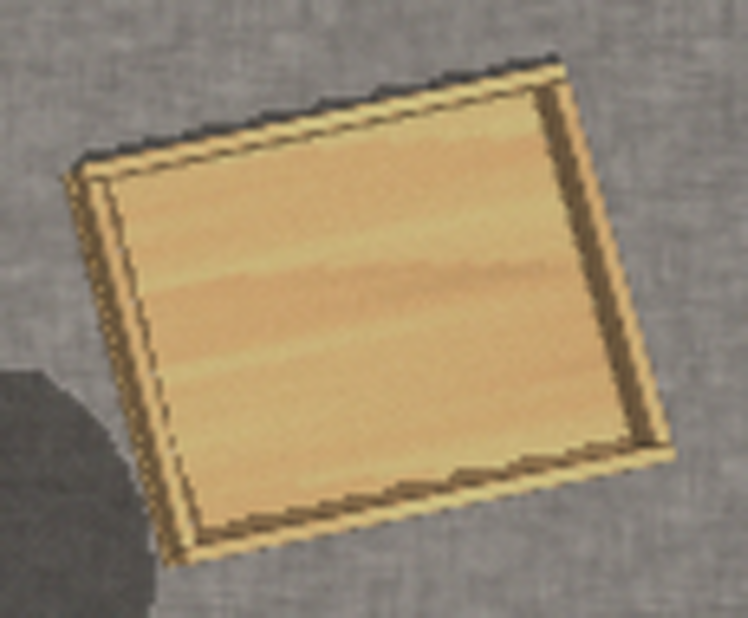

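View pics/mt.png

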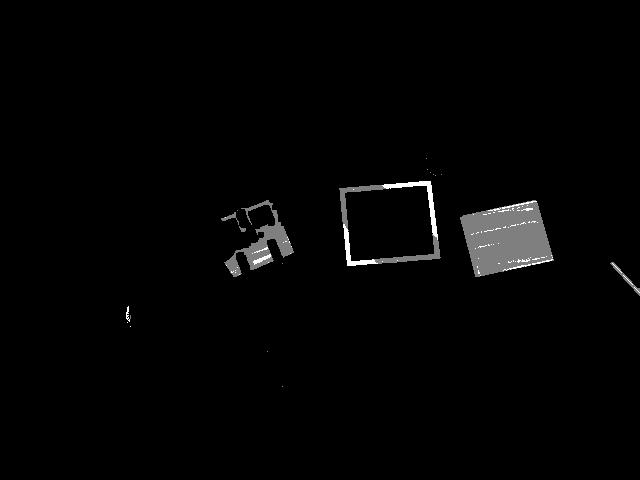

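```bash
cat > fit.py <<'E'
from h import *
def kabsch(M,W):
    M=np.array(M,float);W=np.array(W,float);a,b=M-M.mean(0),W-W.mean(0)
    th=np.arctan2((a[:,0]*b[:,1]-a[:,1]*b[:,0]).sum(),(a*b).sum()); Rm=np.array([[np.cos(th),-np.sin(th)],[np.sin(th),np.cos(th)]])
    t=W.mean(0)-Rm@M.mean(0); return np.degrees(th),t,(W-(M@Rm.T+t))@Rm
def picks(n,pts,s,o,z): return ray(n,(np.array(pts,float)+.5)/s-.5+np.array(o),z)[:,:2]*1000
E
python3 - <<'E'
from fit import *
W=picks('top',[(82,163),(190,562),(565,68),(675,455)],6.5,(450,190),.024)
print('tray',*kabsch([(70,85),(-70,85),(70,-85),(-70,-85)],W))
im=cv2.imread('pics/top0.png'); H,S,V=cv2.split(cv2.cvtColor(im,cv2.COLOR_BGR2HSV))
m=((H>=22)&(H<=30)&(S>60)&(V>70)).astype(np.uint8)*255
m[:170]=0;m[275:]=0;m[:,:330]=0;m[:,450:]=0
m=cv2.morphologyEx(m,cv2.MORPH_OPEN,np.ones((2,2)))
pts=cv2.findNonZero(m).reshape(-1,2)
r=cv2.minAreaRect((ray('top',pts,0)[:,:2]*1000).astype(np.float32)); print('tape',r)
# inner hole
cs,h=cv2.findContours(m,cv2.RETR_CCOMP,cv2.CHAIN_APPROX_NONE)
for c,hh in zip(cs,h[0]):
    if cv2.contourArea(c)>3000: print(hh[3],cv2.minAreaRect((ray('top',c.reshape(-1,2),0)[:,:2]*1000).astype(np.float32)))
for z in (.014,.02):
  for e in ([(200,203),(478,158)],[(165,415),(432,348)]):
    a,b=picks('top',e,5.5,(335,170),z); print(z,a,b,np.linalg.norm(a-b),(a+b)/2,np.degrees(np.arctan2(*(a-b)[::-1])))
E
```

```text
tray 12.686729679538399 [ 590.27112045 -282.97513478] [[-7.22537842e-04 -1.02342300e-01]
 [ 5.53087247e-01 -1.51721163e+00]
 [-2.33540370e+00  7.73070876e-01]
 [ 1.78303899e+00  8.46483059e-01]]
tape ((622.7788696289062, -28.006813049316406), (182.79026794433594, 212.93663024902344), 5.620755672454834)
-1 ((622.7788696289062, -28.006813049316406), (182.79026794433594, 212.93663024902344), 5.620755672454834)
0 ((622.5755615234375, -27.57158660888672), (162.01271057128906, 192.43539428710938), 5.657111644744873)
0.014 [658.4312863   16.55430688] [678.47180765 -97.48472759] 115.78654446976823 [668.45154697 -40.46521036] 99.96703886254393
0.014 [570.54900756  30.89208557] [599.28745473 -77.49380959] 112.13117592180433 [584.91823115 -23.30086201] 104.85022116944204
0.02 [657.1441384   17.14881242] [677.06244669 -96.19477809] 115.08044366774794 [667.10329254 -39.52298283] 99.9670388625438
0.02 [569.79779195  31.39915506] [598.36098352 -76.32577065] 111.44736664489362 [584.07938774 -22.46330779] 104.85022116944202
```

```bash
python3 go.py .668 -.040 .127 9
```

```text
t 20.4 pos [545.1 307.6 123.2] ang 113.3 w 0.0641 F [-0.5 -0.6 -0.5] q6 0.11
MOVE [-3.679 -0.247 -0.04 ] roll -0.841
```

Emit:
carry_out([
  [-0.3,0,0,-0.08,0.3],
  [-0.6,0,0,-0.17,0.3],
  [-1,0,0,-0.26,0.3],
  [-1,0,0,-0.35,0.3],
  [-1,0,0,-0.44,0.3],
  [-1,0,0,-0.53,0.3],
  [-1,0,0,-0.62,0.3],
  [-1,0,0,-0.71,0.3],
  [-1,0,0,-0.8,0.3],
  [-1,0,0,-0.84,0.3],
  [-1,0,0,-0.84,0.3],
])

```text
clock: 21.5
eef_pos: [0.583, 0.215, 0.1204]
tool_rot: [-0.078, 0.997, -0.0, -0.002]
ft_force: [0.1, 0.3, 0.5]
grip_width: 0.0557
```

```bash
python3 go.py .668 -.040 .127 9
```

```text
t 21.5 pos [583.  215.  120.4] ang -171.1 w 0.0557 F [0.1 0.3 0.5] q6 -1.37
MOVE [-0.445 -2.651 -0.066] roll -0.001
```

Emit:
carry_out([
  [-0.1,-0.5,0,0,0.3],
  [-0.16,-1,0,0,0.3],
  [-0.16,-1,0,0,0.3],
  [-0.16,-1,0,0,0.3],
])

```text
clock: 21.9
eef_pos: [0.615, 0.1175, 0.1212]
tool_rot: [-0.076, 0.997, 0.0, -0.001]
ft_force: [1.3, 0.6, -0.9]
grip_width: 0.0554
```

Emit:
carry_out([
  [-0.1,-0.5,0,0,0.3],
  [-0.16,-1,0,0,0.3],
  [-0.16,-1,0,0,0.3],
  [-0.16,-1,0,0,0.3],
])

```text
clock: 22.3
eef_pos: [0.6462, 0.0229, 0.1216]
tool_rot: [-0.077, 0.997, 0.0, -0.001]
ft_force: [-0.1, -0.0, -0.5]
grip_width: 0.0557
```

Emit:
carry_out([
  [-0.1,-0.4,0,0,0.3],
  [-0.12,-0.65,0.1,0,0.3],
  [-0.12,-0.65,0.3,0,0.3],
  [-0.12,-0.65,0.3,0,0.3],
  [-0.12,-0.65,0.3,0,0.3],
])

```text
clock: 22.8
eef_pos: [0.6676, -0.0373, 0.0917]
tool_rot: [-0.079, 0.997, 0.0, -0.001]
ft_force: [-0.6, 0.5, -0.1]
grip_width: 0.0555
```

```bash
python3 go.py .668 -.040 .03 9
python3 - <<'E'
from h import *
im=shot('side','s15'); zoom(im,'s15z',(240,160,370,260),6)
print((proj('side',[[.668,-.04,.014],[.659,.014,.014],[.677,-.094,.014]])-[240,160])*6)
E
```

```text
t 22.8 pos [667.6 -37.3  91.7] ang -170.9 w 0.0555 F [-0.6  0.5 -0.1] q6 -1.79
MOVE [-0.001 -0.028  0.617] roll 0.001
[[280.14143529 289.43623973]
 [265.95921759 351.62779352]
 [293.33149614 231.59547064]]
```

View pics/s15z.png

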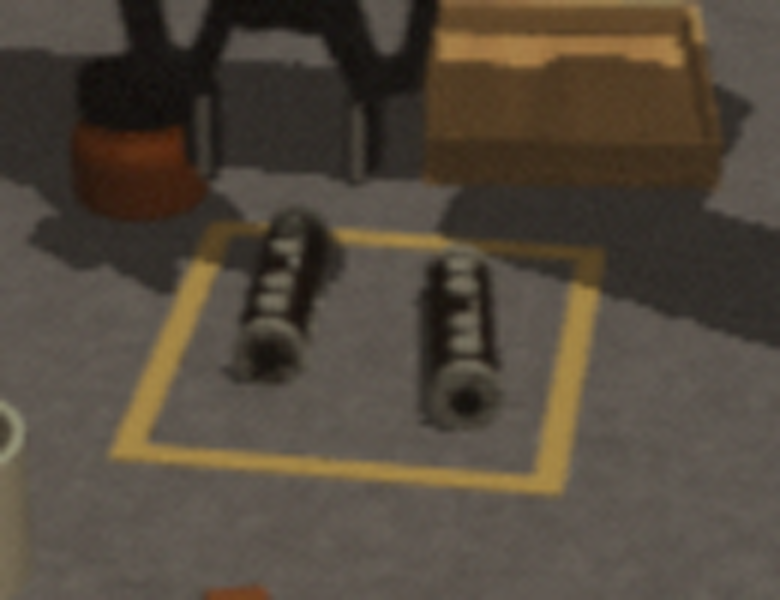

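Emit:
carry_out([
  [0,-0.03,0.3,0,0.3],
  [0,-0.03,0.5,0,0.3],
  [0,-0.03,0.61,0,0.3],
  [0,-0.03,0.61,0,0.3],
  [0,-0.03,0.61,0,0],
  [0,-0.03,0.61,0,-0.5],
  [0,-0.03,0.61,0,-1],
  [0,-0.03,0.61,0,-1],
  [0,-0.03,0.61,0,-1],
  [0,-0.03,0.61,0,-1],
])

```text
clock: 23.85
eef_pos: [0.6703, -0.0424, 0.0335]
tool_rot: [-0.078, 0.997, -0.0, 0.002]
ft_force: [-0.2, 0.9, 6.2]
grip_width: 0.0252
```

Emit:
carry_out([
  [0,0,-0.1,0,-1],
  [0,0,-0.3,0,-1],
  [0,0,-0.5,0,-1],
  [0,0,-0.6,0,-1],
  [0,0,-0.6,0,-1],
])

```text
clock: 24.35
eef_pos: [0.6702, -0.0427, 0.0935]
tool_rot: [-0.078, 0.997, -0.0, 0.002]
ft_force: [0.1, -0.5, -2.1]
grip_width: 0.0258
```

```bash
python3 go.py .5982 -.3181 .09 102.7
python3 - <<'E'
from h import *
im=shot('side','s16'); zoom(im,'s16z',(240,140,370,240),6)
im=shot('top','t16'); zoom(im,'t16z',(335,170,575,320),3.3)
E
```

```text
t 24.4 pos [670.2 -42.7  93.5] ang -171.1 w 0.0258 F [ 0.1 -0.5 -2.1] q6 -1.79
MOVE [ 1.138 -2.609  0.033] roll 0.958
```

View pics/s16z.png

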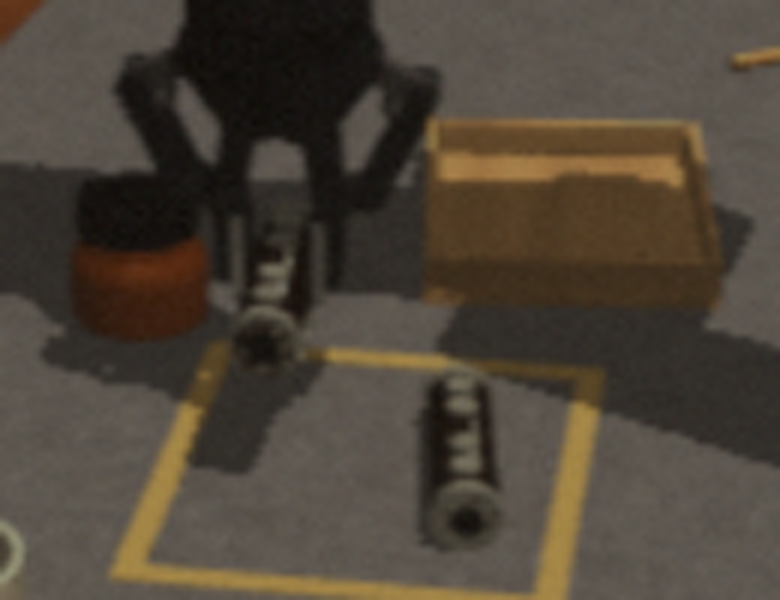

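View pics/t16z.png

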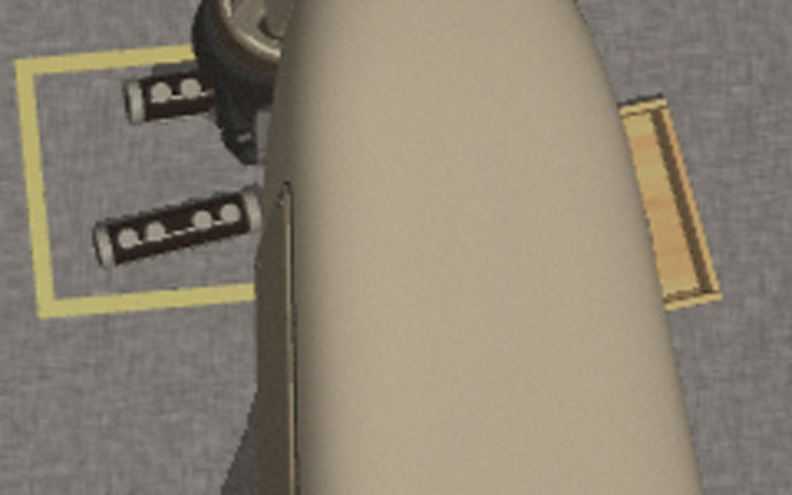

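Emit:
carry_out([
  [0.3,-0.1,-0.1,0,-1],
  [0.6,-0.2,-0.2,0,-1],
  [0.9,-0.4,-0.2,0.08,-1],
  [1,-0.6,-0.2,0.16,-1],
  [1,-0.8,-0.2,0.25,-1],
  [1,-1,-0.2,0.34,-1],
  [1,-1,-0.2,0.43,-1],
  [1,-1,-0.2,0.52,-1],
  [1,-1,-0.2,0.6,-1],
  [1,-1,-0.2,0.69,-1],
  [1,-1,-0.2,0.78,-1],
  [1,-1,-0.2,0.87,-1],
  [1,-1,-0.2,0.958,-1],
  [1,-1,-0.2,0.958,-1],
])

```text
clock: 25.85
eef_pos: [0.5847, -0.1566, 0.1097]
tool_rot: [0.624, 0.781, -0.001, -0.001]
ft_force: [-0.8, 0.3, -1.2]
grip_width: 0.0256
```

```bash
python3 go.py .5982 -.3181 .09 102.7
python3 - <<'E'
from h import *
im=shot('top','t17'); zoom(im,'t17z',(335,170,575,320),3.3)
E
```

```text
t 25.9 pos [ 584.7 -156.6  109.7] ang 102.7 w 0.0256 F [-0.8  0.3 -1.2] q6 -0.48
MOVE [-1.606 -0.223  0.196] roll 0.0
```

View pics/t17z.png

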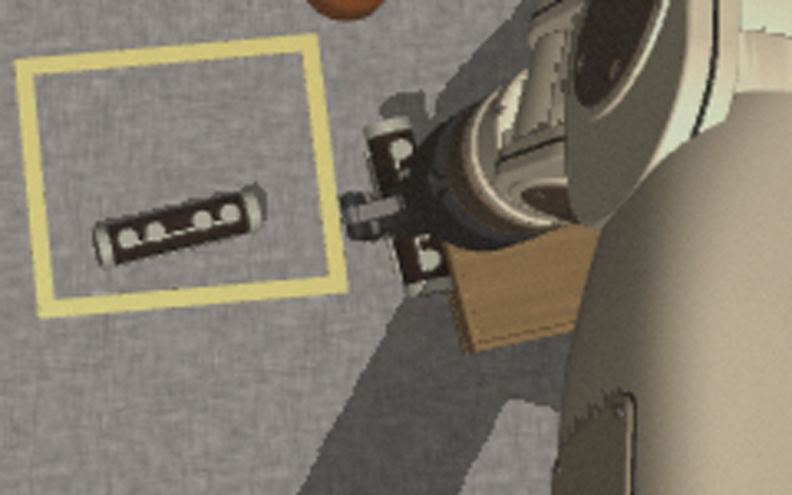

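Emit:
carry_out([
  [-0.3,0,0,0,-1],
  [-0.6,-0.1,0,0,-1],
  [-0.9,-0.1,0,0,-1],
  [-0.9,-0.1,0,0,-1],
])

```text
clock: 26.3
eef_pos: [0.5957, -0.2506, 0.1106]
tool_rot: [0.625, 0.781, -0.001, 0.001]
ft_force: [0.3, -0.3, -1.0]
grip_width: 0.0255
```

Emit:
carry_out([
  [-0.3,-0.05,0,0,-1],
  [-0.6,-0.1,0,0,-1],
  [-0.7,-0.12,0,0,-1],
  [-0.7,-0.12,0.1,0,-1],
  [-0.7,-0.12,0.2,0,-1],
  [-0.7,-0.12,0.2,0,-1],
])

```text
clock: 26.9
eef_pos: [0.5977, -0.3153, 0.0882]
tool_rot: [0.624, 0.782, -0.0, -0.003]
ft_force: [-1.1, 0.3, -1.9]
grip_width: 0.0256
```

```bash
python3 go.py .5982 -.3181 .0415 102.7
python3 - <<'E'
from h import *
im=shot('side','s18'); zoom(im,'s18z',(290,110,400,210),6)
im=shot('top','t18'); zoom(im,'t18z',(440,180,575,300),5)
E
```

```text
t 26.9 pos [ 597.7 -315.3   88.2] ang 102.8 w 0.0256 F [-1.1  0.3 -1.9] q6 -0.71
MOVE [-0.03   0.001  0.466] roll 0.001
```

View pics/s18z.png

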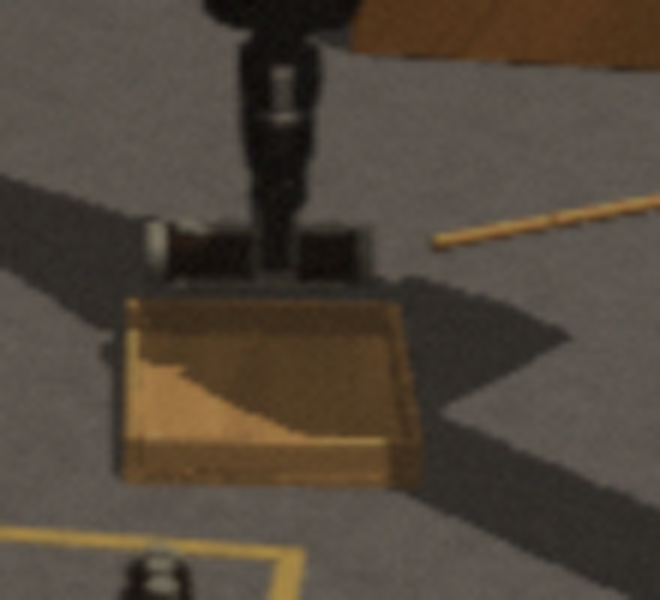

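View pics/t18z.png

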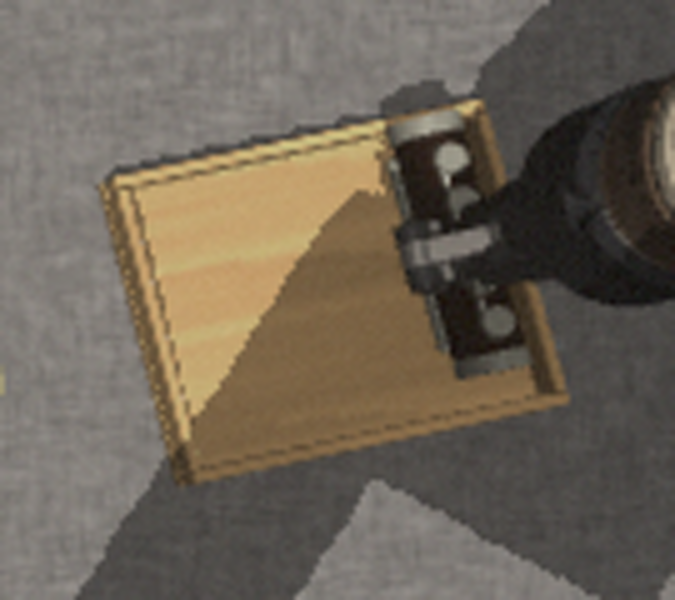

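Run:
```python
from fit import *
z=.0882-.0335+.024
print(picks('top',[(425,125),(492,365)],5,(440,180),z))
W=picks('top',[(112,180),(190,480),(485,103),(566,400)],5,(440,180),.024)
print('tray',*kabsch([(70,85),(-70,85),(70,-85),(-70,-85)],W))
```

```text
[[ 651.96868294 -298.92211608]
 [ 550.96080828 -321.51932403]]
tray 12.485352919295678 [ 589.85725091 -281.91944491] [[-2.11060465 -0.03725   ]
 [ 1.89318727 -0.55785809]
 [-2.26424843 -0.22675682]
 [ 2.48166582  0.82186492]]
```

Emit:
carry_out([
  [-0.03,-0.03,0.1,0,-1],
  [-0.03,-0.03,0.2,0,-1],
  [-0.03,-0.03,0.3,0,-1],
  [-0.03,-0.03,0.38,0,-1],
  [-0.03,-0.03,0.44,0,-1],
  [-0.03,-0.03,0.48,0,-1],
  [-0.03,-0.03,0.48,0,-1],
])

```text
clock: 27.7
eef_pos: [0.5967, -0.3211, 0.0424]
tool_rot: [0.625, 0.781, -0.0, -0.001]
ft_force: [-0.8, -0.7, -1.3]
grip_width: 0.0255
```

Emit:
carry_out([
  [0.02,0,0.01,0,-1],
  [0.02,0,0.02,0,-1],
  [0.02,0,0.03,0,-1],
  [0.02,0,0.03,0,-1],
])

```text
clock: 28.1
eef_pos: [0.5967, -0.3194, 0.0405]
tool_rot: [0.625, 0.781, 0.0, 0.0]
ft_force: [0.7, -0.4, -1.0]
grip_width: 0.0257
```

Emit:
carry_out([
  [0,0,0.01,0,-1],
  [0,0,0.02,0,-1],
  [0,0,0.025,0,-1],
  [0,0,0.025,0,-1],
])

```text
clock: 28.5
eef_pos: [0.5969, -0.3195, 0.0395]
tool_rot: [0.625, 0.781, 0.0, 0.001]
ft_force: [-2.1, -0.0, 7.0]
grip_width: 0.0257
```

Contact with tray floor. Release gently (opening to ~38 mm) and rise.

Emit:
carry_out([
  [0,0,0.015,0,-0.3],
  [0,0,0.015,0,-0.15],
  [0,0,0.015,0,-0.15],
  [0,0,0.015,0,-0.15],
  [0,0,-0.1,0,-0.15],
  [0,0,-0.3,0,-0.15],
  [0,0,-0.6,0,-0.15],
  [0,0,-0.8,0,-0.15],
  [0,0,-0.8,0,-0.15],
])

```text
clock: 29.4
eef_pos: [0.5991, -0.3207, 0.1231]
tool_rot: [0.625, 0.781, 0.001, 0.004]
ft_force: [0.7, 0.5, 0.4]
grip_width: 0.0361
```

```bash
python3 go.py .585 -.0233 .12 14.8
python3 - <<'E'
from h import *
im=shot('top','t19'); zoom(im,'t19z',(335,170,575,320),3.3)
E
```

```text
t 29.4 pos [ 599.1 -320.7  123.1] ang 102.7 w 0.0361 F [0.7 0.5 0.4] q6 -0.71
MOVE [2.933 0.516 0.017] roll 0.977
```

View pics/t19z.png

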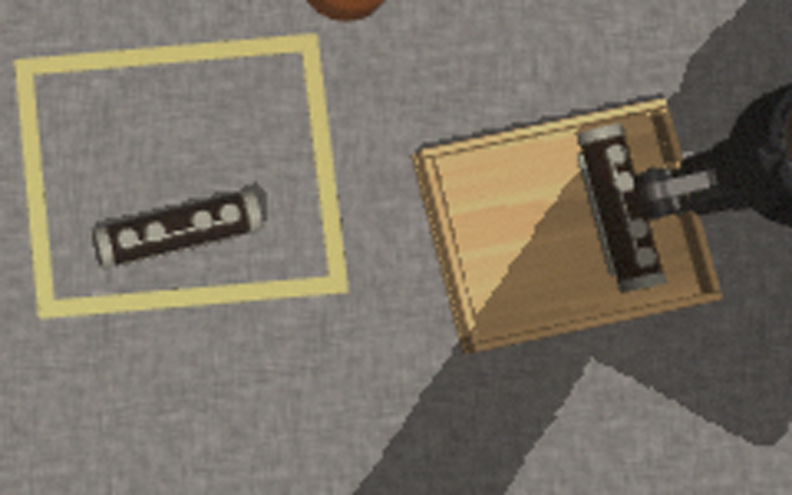

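Emit:
carry_out([
  [0.4,0,0,0,0],
  [0.8,0.1,0,0,0.3],
  [1,0.2,0,0.08,0.3],
  [1,0.2,0,0.17,0.3],
  [1,0.2,0,0.26,0.3],
  [1,0.2,0,0.35,0.3],
  [1,0.2,0,0.44,0.3],
  [1,0.2,0,0.53,0.3],
  [1,0.2,0,0.62,0.3],
  [1,0.2,0,0.71,0.3],
  [1,0.2,0,0.8,0.3],
  [1,0.2,0,0.89,0.3],
  [1,0.2,0,0.977,0.3],
  [1,0.2,0,0.977,0.3],
])

```text
clock: 30.85
eef_pos: [0.5933, -0.2171, 0.1163]
tool_rot: [0.992, 0.129, -0.001, -0.001]
ft_force: [0.2, 0.4, -0.7]
grip_width: 0.0554
```

```bash
python3 go.py .585 -.0233 .12 14.8
```

```text
t 30.9 pos [ 593.3 -217.1  116.3] ang 14.8 w 0.0554 F [ 0.2  0.4 -0.7] q6 0.96
MOVE [ 0.415 -1.895 -0.035] roll -0.0
```

Emit:
carry_out([
  [0.1,-0.4,0,0,0.3],
  [0.2,-0.8,0,0,0.3],
  [0.21,-0.95,0,0,0.3],
  [0.21,-0.95,0,0,0.3],
])

```text
clock: 31.25
eef_pos: [0.5894, -0.118, 0.1172]
tool_rot: [0.991, 0.131, -0.001, -0.0]
ft_force: [0.0, 0.0, 0.4]
grip_width: 0.0558
```

Emit:
carry_out([
  [0.1,-0.4,0,0,0.3],
  [0.2,-0.8,0,0,0.3],
  [0.2,-0.94,0.1,0,0.3],
  [0.2,-0.94,0.3,0,0.3],
  [0.2,-0.94,0.3,0,0.3],
])

```text
clock: 31.75
eef_pos: [0.5833, -0.0249, 0.0848]
tool_rot: [0.992, 0.129, -0.003, -0.0]
ft_force: [-0.8, -0.2, -0.3]
grip_width: 0.0553
```

```bash
python3 go.py .585 -.0233 .0315 14.8
python3 - <<'E'
from h import *
im=shot('side','s20'); zoom(im,'s20z',(240,160,370,260),6)
E
```

```text
t 31.8 pos [583.3 -24.9  84.8] ang 14.8 w 0.0553 F [-0.8 -0.2 -0.3] q6 1.27
MOVE [ 0.023 -0.011  0.533] roll 0.0
```

View pics/s20z.png

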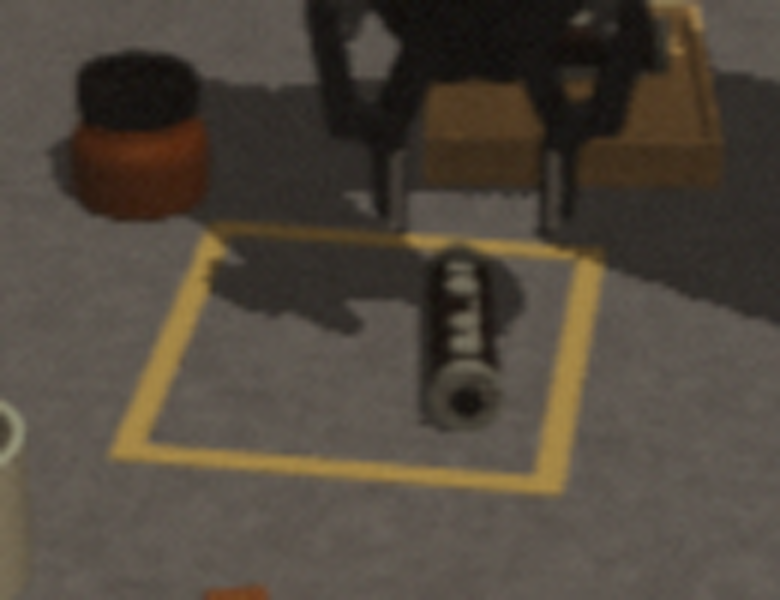

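Emit:
carry_out([
  [0.02,-0.01,0.3,0,0.3],
  [0.02,-0.01,0.45,0,0.3],
  [0.02,-0.01,0.53,0,0.3],
  [0.02,-0.01,0.53,0,0.3],
  [0.02,-0.01,0.53,0,0],
  [0.02,-0.01,0.53,0,-0.5],
  [0.02,-0.01,0.53,0,-1],
  [0.02,-0.01,0.53,0,-1],
  [0.02,-0.01,0.53,0,-1],
  [0.02,-0.01,0.53,0,-1],
])

```text
clock: 32.8
eef_pos: [0.5885, -0.023, 0.0364]
tool_rot: [0.992, 0.129, 0.001, 0.001]
ft_force: [-0.7, -1.3, 6.1]
grip_width: 0.0256
```

Emit:
carry_out([
  [0,0,-0.1,0,-1],
  [0,0,-0.3,0,-1],
  [0,0,-0.5,0,-1],
  [0,0,-0.7,0,-1],
  [0,0,-0.75,0,-1],
  [0,0,-0.75,0,-1],
])

```text
clock: 33.4
eef_pos: [0.5879, -0.0226, 0.1108]
tool_rot: [0.992, 0.129, 0.001, 0.0]
ft_force: [0.0, -0.2, -2.0]
grip_width: 0.0256
```

```bash
python3 go.py .582 -.248 .11 102.7
python3 - <<'E'
from h import *
im=shot('side','s21'); zoom(im,'s21z',(240,140,370,240),6)
E
```

```text
t 33.4 pos [587.9 -22.6 110.8] ang 14.8 w 0.0256 F [ 0.  -0.2 -2. ] q6 1.27
MOVE [-0.632  2.164  0.008] roll -0.977
```

View pics/s21z.png

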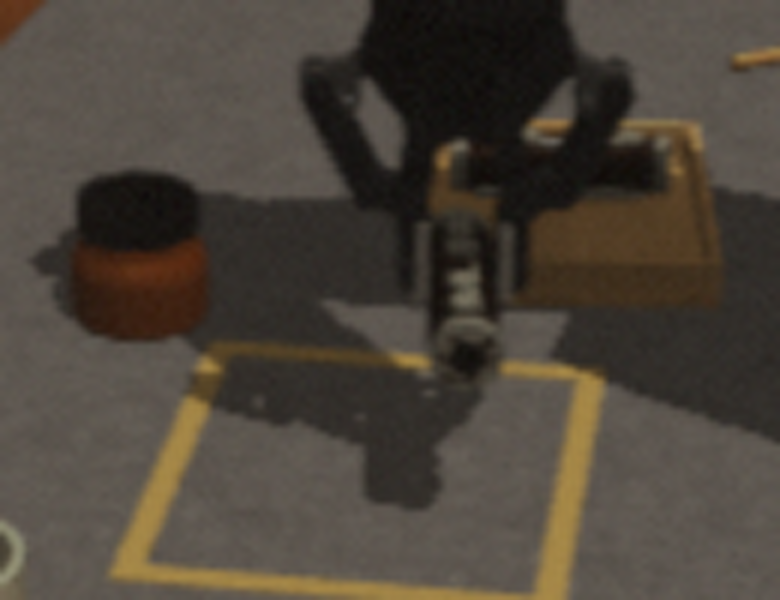

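Emit:
carry_out([
  [-0.1,0.2,0,-0.08,-1],
  [-0.2,0.5,0,-0.17,-1],
  [-0.3,0.8,0,-0.26,-1],
  [-0.4,1,0,-0.35,-1],
  [-0.4,1,0,-0.44,-1],
  [-0.4,1,0,-0.53,-1],
  [-0.4,1,0,-0.62,-1],
  [-0.4,1,0,-0.71,-1],
  [-0.4,1,0,-0.8,-1],
  [-0.4,1,0,-0.89,-1],
  [-0.4,1,0,-0.977,-1],
  [-0.4,1,0,-0.977,-1],
])

```text
clock: 34.65
eef_pos: [0.5731, -0.1294, 0.1081]
tool_rot: [0.625, 0.781, -0.001, -0.001]
ft_force: [-0.4, -0.0, -0.8]
grip_width: 0.0255
```

```bash
python3 go.py .582 -.248 .09 102.7
```

```text
t 34.6 pos [ 573.1 -129.4  108.1] ang 102.7 w 0.0255 F [-0.4 -0.  -0.8] q6 -0.44
MOVE [-1.177 -0.173  0.18 ] roll -0.0
```

Emit:
carry_out([
  [-0.4,-0.05,0,0,-1],
  [-0.8,-0.1,0,0,-1],
  [-1,-0.17,0,0,-1],
  [-1,-0.17,0,0,-1],
])

```text
clock: 35.05
eef_pos: [0.5786, -0.2339, 0.1085]
tool_rot: [0.627, 0.779, -0.001, -0.0]
ft_force: [0.7, 1.2, -1.6]
grip_width: 0.0251
```

```bash
python3 go.py .582 -.248 .048 102.7
python3 - <<'E'
from h import *
im=shot('top','t22'); zoom(im,'t22z',(440,180,575,300),5)
E
```

```text
t 35.0 pos [ 578.6 -233.9  108.5] ang 102.3 w 0.0251 F [ 0.7  1.2 -1.6] q6 -0.6
MOVE [-0.145  0.004  0.605] roll -0.005
```

View pics/t22z.png

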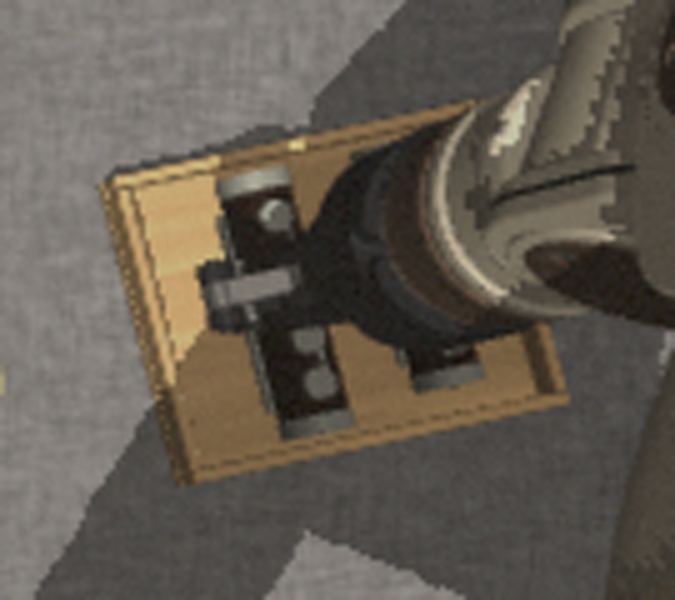

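Emit:
carry_out([
  [-0.1,0,0.1,0,-1],
  [-0.14,0,0.25,0,-1],
  [-0.14,0,0.4,0,-1],
  [-0.14,0,0.5,0,-1],
  [-0.14,0,0.58,0,-1],
  [-0.14,0,0.62,0,-1],
  [-0.14,0,0.62,0,-1],
])

```text
clock: 35.8
eef_pos: [0.5823, -0.2442, 0.047]
tool_rot: [0.624, 0.781, -0.0, -0.001]
ft_force: [0.3, 0.5, -1.2]
grip_width: 0.0251
```

Emit:
carry_out([
  [0,0,0.01,0,-1],
  [0,0,0.02,0,-1],
  [0,0,0.03,0,-1],
  [0,0,0.03,0,-1],
])

```text
clock: 36.2
eef_pos: [0.5827, -0.2447, 0.0451]
tool_rot: [0.625, 0.781, 0.0, 0.0]
ft_force: [-0.2, 0.2, -1.6]
grip_width: 0.0251
```

Emit:
carry_out([
  [0,0,0.01,0,-1],
  [0,0,0.02,0,-1],
  [0,0,0.03,0,-1],
  [0,0,0.035,0,-1],
  [0,0,0.035,0,-1],
])

```text
clock: 36.7
eef_pos: [0.5827, -0.2446, 0.0425]
tool_rot: [0.625, 0.781, 0.0, 0.0]
ft_force: [-1.9, 0.7, 5.7]
grip_width: 0.0252
```

Emit:
carry_out([
  [0,0,0,0,-0.3],
  [0,0,0,0,-0.15],
  [0,0,0,0,-0.15],
  [0,0,0,0,-0.15],
  [0,0,-0.1,0,-0.15],
  [0,0,-0.3,0,-0.15],
  [0,0,-0.6,0,-0.15],
  [0,0,-0.8,0,-0.15],
  [0,0,-0.8,0,-0.15],
])

```text
clock: 37.6
eef_pos: [0.5852, -0.2457, 0.126]
tool_rot: [0.625, 0.781, 0.001, 0.004]
ft_force: [0.0, -0.1, 1.0]
grip_width: 0.0361
```

Emit:
carry_out([
  [0,-0.5,0,0,0],
  [0,-1,0,0,0.5],
  [0,-1,0,0,1],
  [0,-1,0,0,1],
])

```text
clock: 38.0
eef_pos: [0.4835, -0.2666, 0.1208]
tool_rot: [0.625, 0.78, -0.0, -0.001]
ft_force: [0.7, 0.3, 0.3]
grip_width: 0.0833
```

```bash
python3 go.py .6 -.42 .12 12.7
python3 - <<'E'
from h import *
im=shot('top','t23'); zoom(im,'t23z',(440,180,575,300),5)
im=shot('side','s23')
E
python3 jt.py pics/t23_raw.png
```

```text
t 38.0 pos [ 483.5 -266.6  120.8] ang 102.6 w 0.0833 F [0.7 0.3 0.3] q6 -0.72
MOVE [-1.751  0.802  0.005] roll 0.999
tape (340, 181, 100, 85) 7076.5 [625.1 -25.6] [180.7 210.9] 5.63 [[525.0, 70.0], [546.0, -139.0], [725.0, -122.0], [705.0, 88.0]]
wood (460, 200, 94, 77) 4894.5 [ 589.5 -279.2] [139.7 176.5] 12.75 [[502.0, -209.0], [541.0, -381.0], [677.0, -350.0], [638.0, -178.0]]
wood (185, 200, 109, 91) 2404.0 [567.8 319.6] [134.7 229.5] 23.05 [[461.0, 399.0], [551.0, 188.0], [675.0, 240.0], [585.0, 452.0]]
```

View pics/t23z.png

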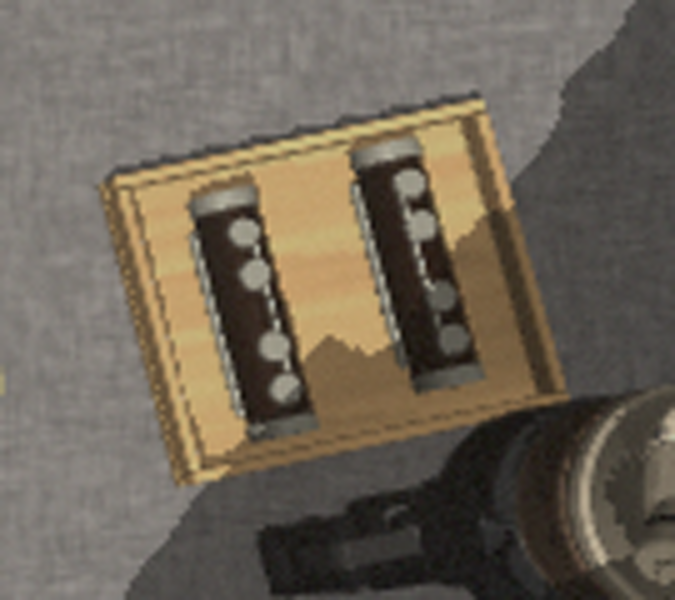

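View pics/s23_raw.png

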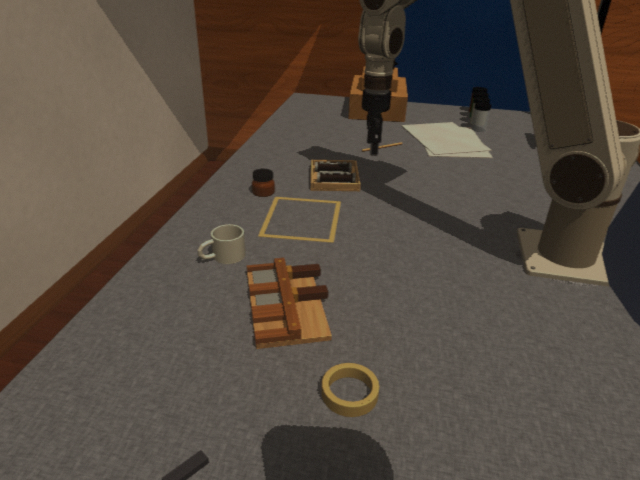

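Emit:
carry_out([
  [0,0,0,0.09,1],
  [0,0,0,0.18,1],
  [0,0,0,0.27,1],
  [0,0,0,0.36,1],
  [-0.1,0,0,0.45,1],
  [-0.2,0,0,0.54,1],
  [-0.3,0,0,0.63,1],
  [-0.5,0,0,0.72,1],
  [-0.7,0,0,0.81,1],
  [-0.8,0,0,0.9,1],
  [-0.8,0,0,1,1],
  [-0.8,0,0,1,1],
])

```text
clock: 39.3
eef_pos: [0.5043, -0.345, 0.1211]
tool_rot: [0.994, 0.111, 0.0, 0.0]
ft_force: [-0.5, 0.8, 0.5]
grip_width: 0.0852
```

```bash
python3 go.py .598 -.3858 .12 12.7
```

```text
t 39.3 pos [ 504.3 -345.   121.1] ang 12.7 w 0.0852 F [-0.5  0.8  0.5] q6 0.75
MOVE [0.824 0.605 0.012] roll 0.001
```

Emit:
carry_out([
  [0.2,0.4,0,0,1],
  [0.5,0.6,0,0,1],
  [0.82,0.6,0,0,1],
  [0.82,0.6,0,0,1],
  [0.82,0.6,0.2,0,1],
  [0.82,0.6,0.4,0,1],
  [0.82,0.6,0.4,0,1],
])

```text
clock: 40.0
eef_pos: [0.5941, -0.3832, 0.0774]
tool_rot: [0.994, 0.112, -0.003, -0.002]
ft_force: [-0.5, 1.2, 0.7]
grip_width: 0.0852
```

```bash
python3 go.py .598 -.3858 .022 12.7;  python3 - <<'E'
from h import *
im=shot('top','t24'); zoom(im,'t24z',(440,180,575,300),5)
im=shot('side','s24'); zoom(im,'s24z',(280,100,410,200),6)
E
```

```text
t 40.0 pos [ 594.1 -383.2   77.4] ang 12.9 w 0.0852 F [-0.5  1.2  0.7] q6 0.77
MOVE [0.035 0.037 0.554] roll 0.002
```

View pics/t24z.png

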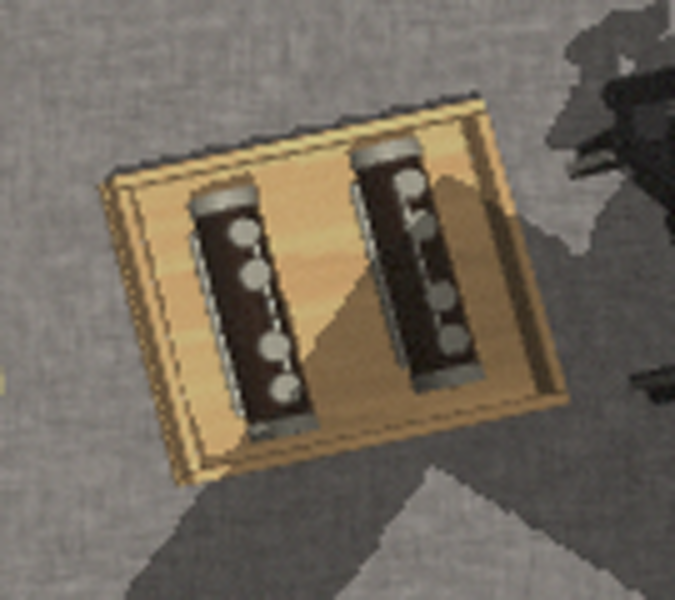

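View pics/s24z.png

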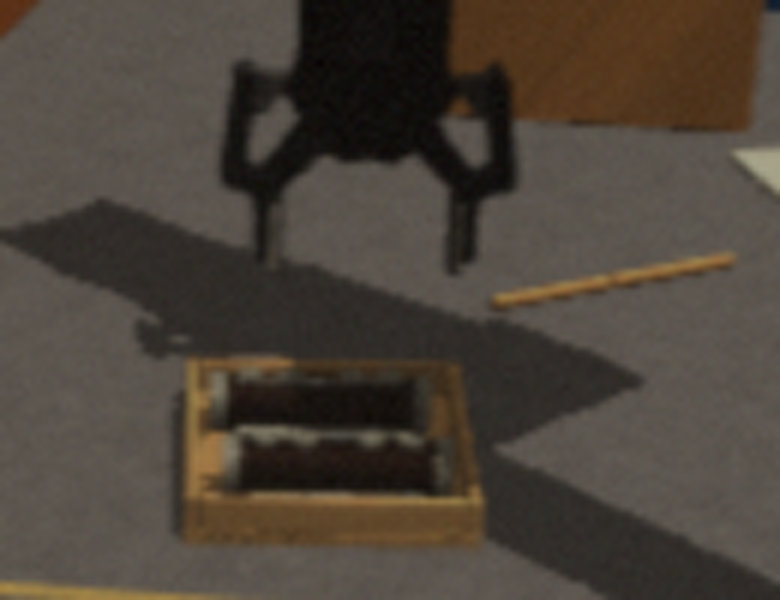

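Emit:
carry_out([
  [0.03,0.03,0.2,0,1],
  [0.03,0.03,0.4,0,1],
  [0.03,0.03,0.54,0,1],
  [0.03,0.03,0.54,0,1],
  [0.03,0.03,0.54,0,1],
])

```text
clock: 40.6
eef_pos: [0.5997, -0.3875, 0.0281]
tool_rot: [0.994, 0.111, 0.0, 0.0]
ft_force: [0.4, 0.1, -0.4]
grip_width: 0.0852
```

```bash
python3 go.py .598 -.3858 .022 12.7;  python3 - <<'E'
from h import *
im=shot('top','t25'); zoom(im,'t25z',(460,190,595,310),5)
im=shot('side','s25'); zoom(im,'s25z',(280,100,410,200),6)
E
```

```text
t 40.6 pos [ 599.7 -387.5   28.1] ang 12.7 w 0.0852 F [ 0.4  0.1 -0.4] q6 0.78
MOVE [-0.013 -0.021  0.061] roll 0.0
```

View pics/t25z.png

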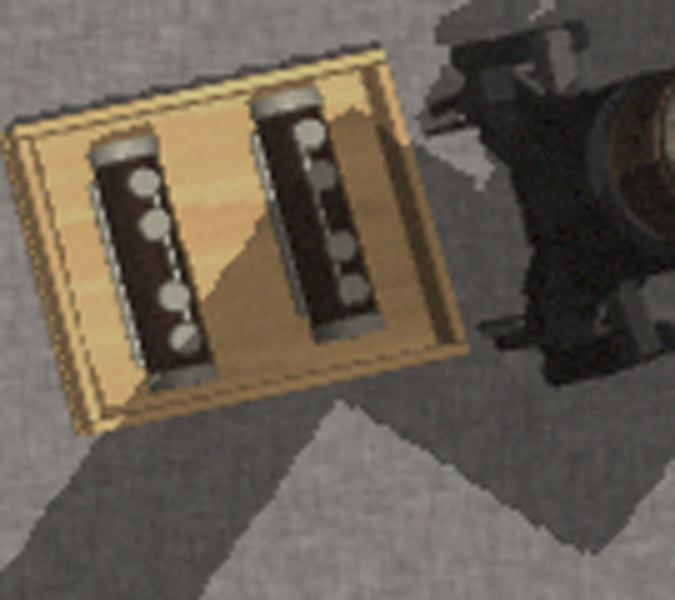

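View pics/s25z.png

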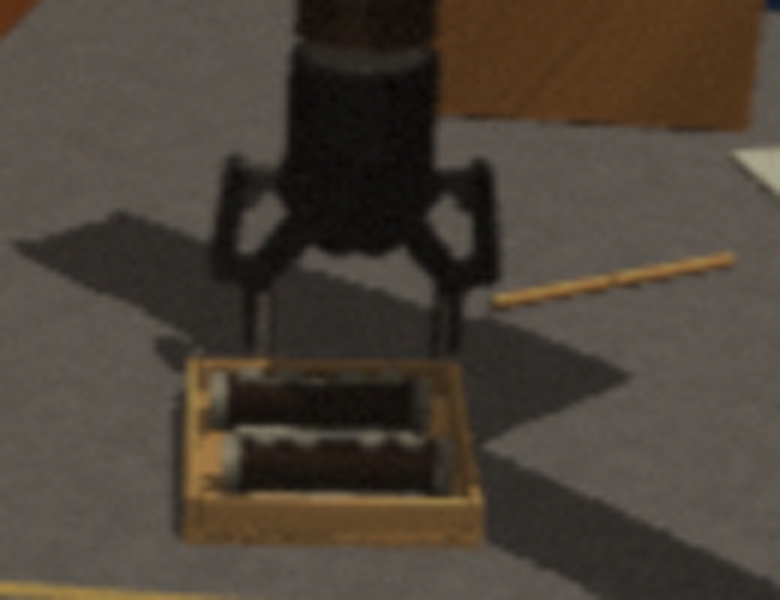

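Emit:
carry_out([
  [0,0,0.06,0,1],
  [0,0,0.065,0,1],
  [0.01,-0.05,0.065,0,1],
  [0.02,-0.1,0.065,0,1],
  [0.04,-0.2,0.065,0,1],
  [0.06,-0.3,0.065,0.01,1],
  [0.08,-0.4,0.065,0.02,1],
  [0.1,-0.5,0.065,0.03,1],
  [0.12,-0.6,0.065,0.04,1],
  [0.14,-0.7,0.065,0.05,1],
  [0.16,-0.75,0.065,0.06,1],
  [0.16,-0.75,0.065,0.06,1],
])

```text
clock: 41.9
eef_pos: [0.5988, -0.3089, 0.0209]
tool_rot: [0.998, 0.064, 0.0, -0.001]
ft_force: [-0.9, 0.1, 0.4]
grip_width: 0.0852
```

```bash
python3 go.py .6 -.13 .021 5.63;  python3 - <<'E'
from h import *
im=shot('top','t26'); zoom(im,'t26z',(330,170,570,320),3.3)
im=shot('side','s26'); zoom(im,'s26z',(260,130,410,230),5)
E
```

```text
t 41.9 pos [ 598.8 -308.9   20.9] ang 7.4 w 0.0852 F [-0.9  0.1  0.4] q6 0.97
MOVE [ 0.241 -1.773  0.002] roll 0.019
```

View pics/t26z.png

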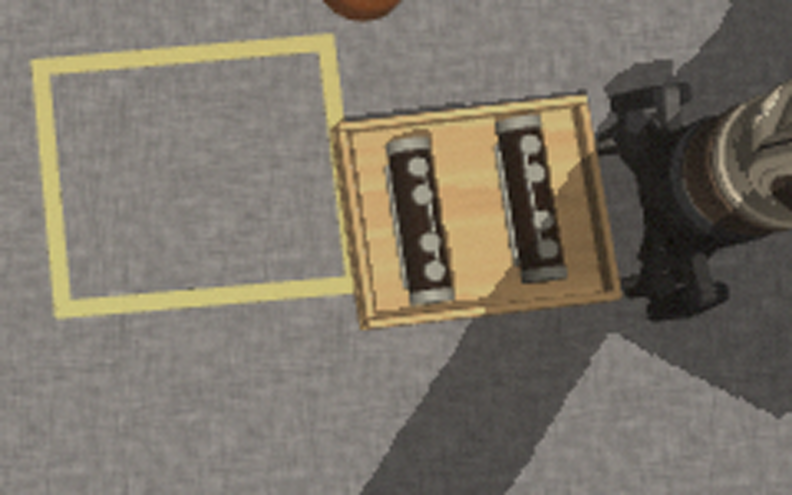

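View pics/s26z.png

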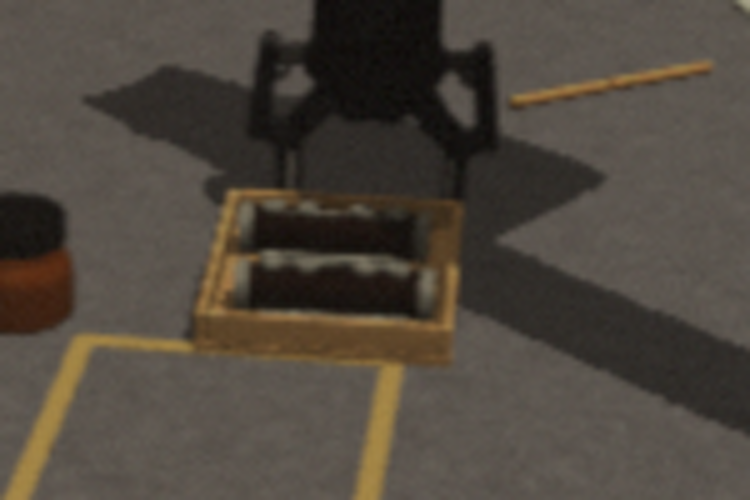

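Emit:
carry_out([
  [0.02,-0.1,0,0,1],
  [0.05,-0.2,0,0.01,1],
  [0.07,-0.3,0,0.02,1],
  [0.1,-0.4,0,0.02,1],
  [0.12,-0.5,0,0.02,1],
  [0.15,-0.6,0,0.02,1],
  [0.17,-0.7,0,0.02,1],
  [0.2,-0.8,0,0.02,1],
  [0.22,-0.9,0,0.02,1],
  [0.24,-1,0,0.02,1],
  [0.24,-1,0,0.02,1],
  [0.24,-1,0,0.02,1],
])

```text
clock: 43.2
eef_pos: [0.6095, -0.207, 0.0206]
tool_rot: [0.999, 0.049, -0.0, -0.001]
ft_force: [0.1, 0.3, 0.2]
grip_width: 0.0854
```

```bash
python3 go.py .63 -.124 .021 5.63;  python3 - <<'E'
from h import *
im=shot('top','t27'); zoom(im,'t27z',(330,170,570,320),3.3)
E
```

```text
t 43.2 pos [ 609.5 -207.    20.6] ang 5.6 w 0.0854 F [0.1 0.3 0.2] q6 1.15
MOVE [ 0.285 -0.806 -0.003] roll -0.001
```

View pics/t27z.png

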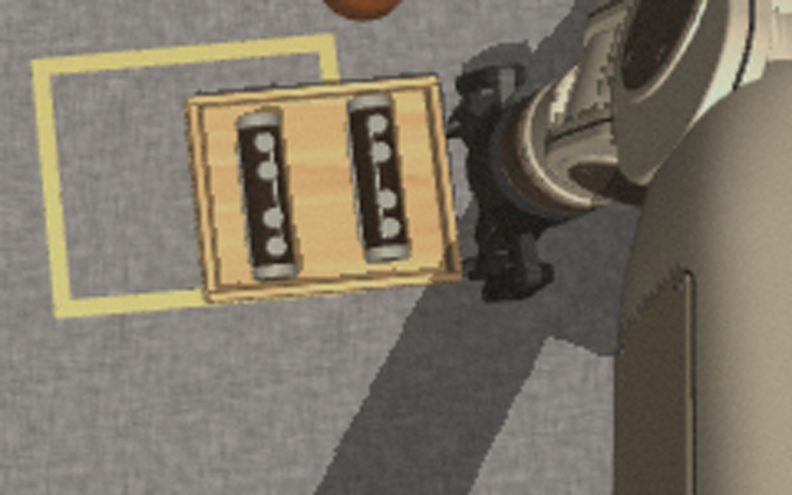

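Run:
```python
from h import *
im=cv2.imread('pics/t27_raw.png'); zoom(im,'t27y',(376,182,496,272),6.5)
```

```text
(no output)
```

View pics/t27y.png

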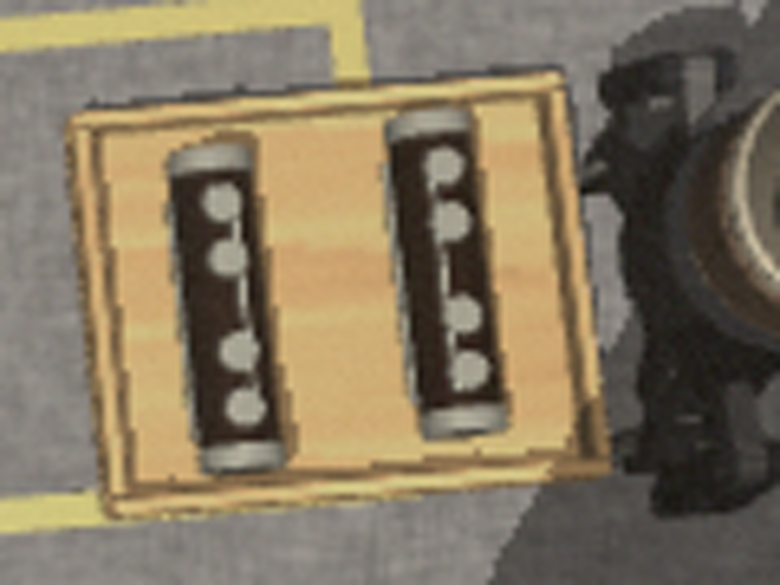

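Run:
```python
from fit import *
W=picks('top',[(75,117),(112,516),(565,72),(608,468)],6.5,(376,182),.024)
print('tray',*kabsch([(70,85),(-70,85),(70,-85),(-70,-85)],W))
```

```text
tray 5.485851360154389 [ 612.60578621 -108.2507415 ] [[-1.84172968 -1.47900441]
 [ 0.02526861  0.1922969 ]
 [-0.47972453 -0.72669831]
 [ 2.2961856   2.01340583]]
```

Emit:
carry_out([
  [0.02,-0.1,0,0,1],
  [0.05,-0.2,0,0,1],
  [0.07,-0.3,0,0,1],
  [0.09,-0.4,0,0,1],
  [0.12,-0.5,0,0,1],
  [0.14,-0.6,0,0,1],
  [0.16,-0.68,0,0,1],
  [0.17,-0.74,0,0,1],
  [0.17,-0.74,0,0,1],
  [0.17,-0.74,0,0,1],
])

```text
clock: 44.25
eef_pos: [0.6198, -0.1325, 0.0211]
tool_rot: [0.999, 0.048, 0.0, -0.001]
ft_force: [-0.5, 0.2, -0.0]
grip_width: 0.0855
```

```bash
python3 go.py .63 -.124 .021 5.63;  python3 - <<'E'
from h import *
im=shot('top','t28'); zoom(im,'t28y',(332,172,452,272),6.5)
E
```

```text
t 44.2 pos [ 619.8 -132.5   21.1] ang 5.5 w 0.0855 F [-0.5  0.2 -0. ] q6 1.26
MOVE [ 0.11  -0.074  0.001] roll -0.001
```

View pics/t28y.png

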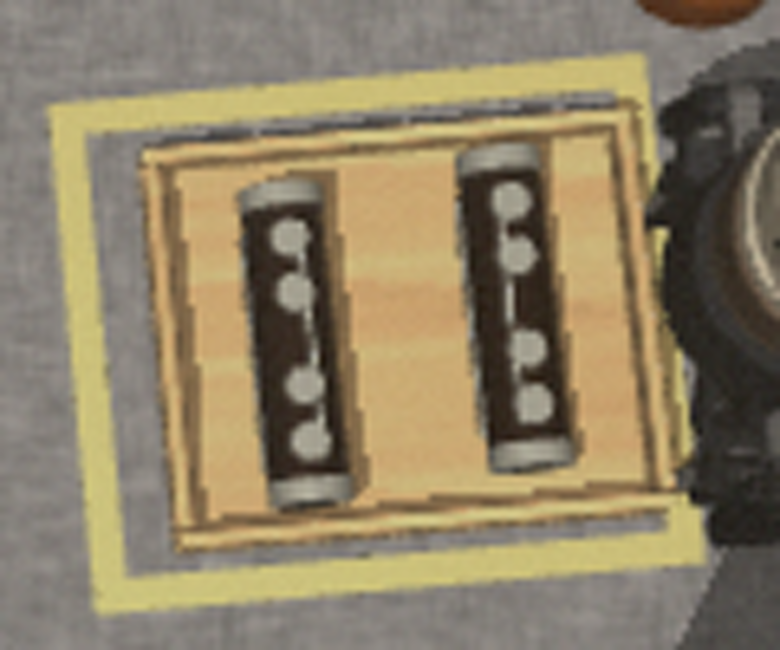

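```bash
cat > tt.py <<'E'
from fit import *
def tt(tray,outer,s=6.5,o=(332,172)):
    W=picks('top',tray,s,o,.024); a,t,r=kabsch([(70,85),(-70,85),(70,-85),(-70,-85)],W); print('tray',a.round(2),t.round(1),r.round(1).tolist())
    W=picks('top',outer,s,o,0.0); b,u,r=kabsch([(91,106),(-91,106),(91,-106),(-91,-106)],W); print('tape',b.round(2),u.round(1),r.round(1).tolist())
    d=u-t; th=np.radians(b); print('need world',d.round(1),'in tape axes',(d@np.array([[np.cos(th),-np.sin(th)],[np.sin(th),np.cos(th)]])).round(1),'rot',(b-a).round(2))
E
python3 -c "
from tt import *
tt([(140,155),(177,550),(637,100),(688,497)],[(48,107),(97,613),(645,55),(707,565)])"
```

```text
tray 6.4 [623.1 -35.1] [[-2.0, 0.5], [0.6, 2.8], [-0.0, -2.1], [1.4, -1.2]]
tape 5.56 [624.4 -26. ] [[-0.6, 0.4], [1.0, -0.5], [-0.2, 0.1], [-0.2, -0.0]]
need world [1.2 9.1] in tape axes [2.1 8.9] rot -0.84
```

Emit:
carry_out([
  [0.01,-0.03,0,0,1],
  [0.02,-0.06,0,0,1],
  [0.02,-0.08,0,0,1],
  [0.02,-0.08,0,0,1],
  [0.02,-0.08,0,0,1],
])

```text
clock: 44.8
eef_pos: [0.621, -0.1253, 0.021]
tool_rot: [0.999, 0.048, 0.0, 0.0]
ft_force: [0.7, -3.3, 0.5]
grip_width: 0.0852
```

Emit:
carry_out([
  [0,0.1,0,0,1],
  [0,0.25,0,0,1],
  [0,0.4,0,0,1],
  [0,0.4,-0.4,0,1],
  [0,0.4,-0.8,0,1],
  [0,0.6,-1,0,1],
  [0,1,-1,0,1],
  [0,1,-1,0,1],
])

```text
clock: 45.6
eef_pos: [0.631, -0.2305, 0.1223]
tool_rot: [0.999, 0.045, 0.002, 0.002]
ft_force: [0.7, -0.1, 1.2]
grip_width: 0.0852
```

```bash
python3 go.py .53 -.03 .021 95.63;  python3 - <<'E'
from h import *
im=shot('top','t29'); zoom(im,'t29y',(332,172,452,272),6.5)
E
```

```text
t 45.6 pos [ 631.  -230.5  122.3] ang 5.2 w 0.0852 F [ 0.7 -0.1  1.2] q6 1.13
MOVE [-0.828 -2.091  1.003] roll 0.995
```

View pics/t29y.png

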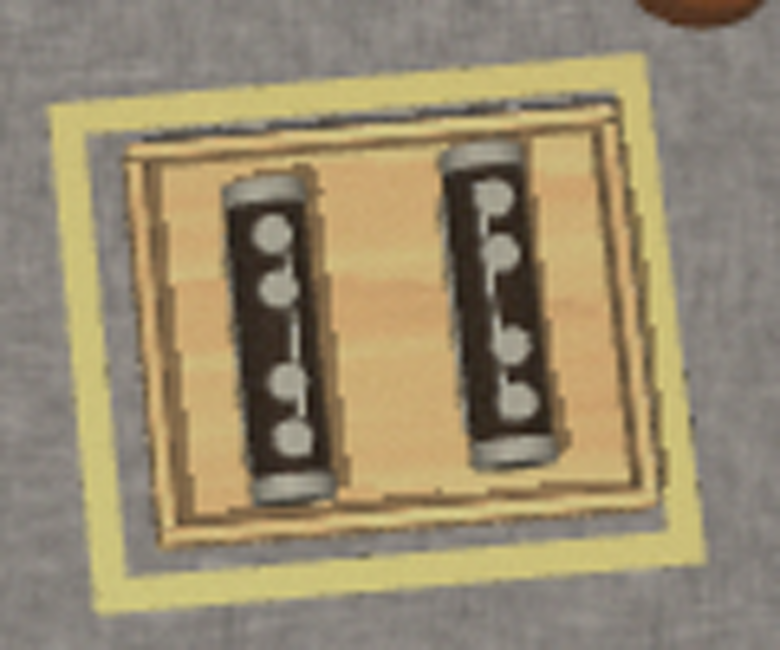

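```bash
python3 -c "
from tt import *
tt([(127,150),(162,547),(620,105),(658,505)],[(48,107),(97,613),(645,55),(707,565)])"
python3 - <<'E'
from h import *
im=cv2.imread('pics/t29_raw.png')
zoom(im,'q1',(336,176,396,221),13);zoom(im,'q2',(336,224,396,269),13);zoom(im,'q3',(390,176,450,221),13);zoom(im,'q4',(390,224,450,269),13)
a=[cv2.imread(f'pics/q{i}.png')[:,:] for i in (1,3,2,4)]
g=np.vstack([np.hstack(a[:2]),np.hstack(a[2:])]); cv2.imwrite('pics/q.png',cv2.resize(g,(800,600),interpolation=cv2.INTER_AREA))
E
```

```text
tray 5.31 [622.6 -28.7] [[-1.6, -0.4], [0.3, 0.0], [0.2, -1.2], [1.0, 1.5]]
tape 5.56 [624.4 -26. ] [[-0.6, 0.4], [1.0, -0.5], [-0.2, 0.1], [-0.2, -0.0]]
need world [1.7 2.7] in tape axes [2.  2.5] rot 0.25
```

View pics/q.png

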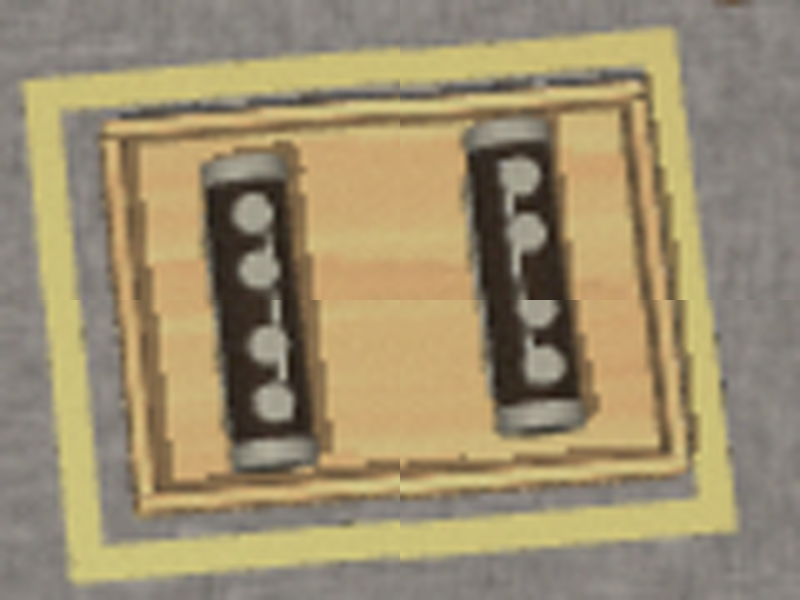

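```bash
cat > rect.py <<'E'
from h import *
def rect(im,name,z,c=(.6235,-.027),th=5.6,s=3.0,hx=110,hy=125):
    t=np.radians(th); u=np.array([np.cos(t),np.sin(t)]);v=np.array([-np.sin(t),np.cos(t)])
    P=[];Q=[]
    for a in(-hx,hx):
        for b in (-hy,hy):
            w=np.array(c)+(a*u+b*v)/1000; P.append(proj('top',[[*w,z]])[0]); Q.append([(hy-b)*s,(hx-a)*s])
    H=cv2.getPerspectiveTransform(np.float32(P),np.float32(Q))
    o=cv2.warpPerspective(im,H,(int(2*hy*s),int(2*hx*s)),flags=cv2.INTER_CUBIC); cv2.imwrite(f'pics/{name}.png',o); return o
E
python3 - <<'E'
from rect import *
im=cv2.imread('pics/t29_raw.png'); rect(im,'r0',0)
rect(im,'r24',.024)
E
```

```text
(no output)
```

View pics/r0.png

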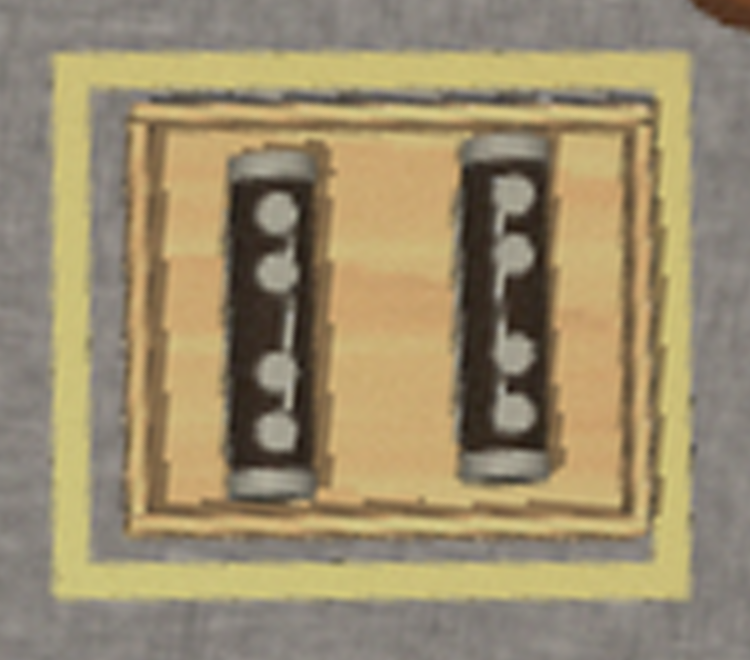

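View pics/r24.png

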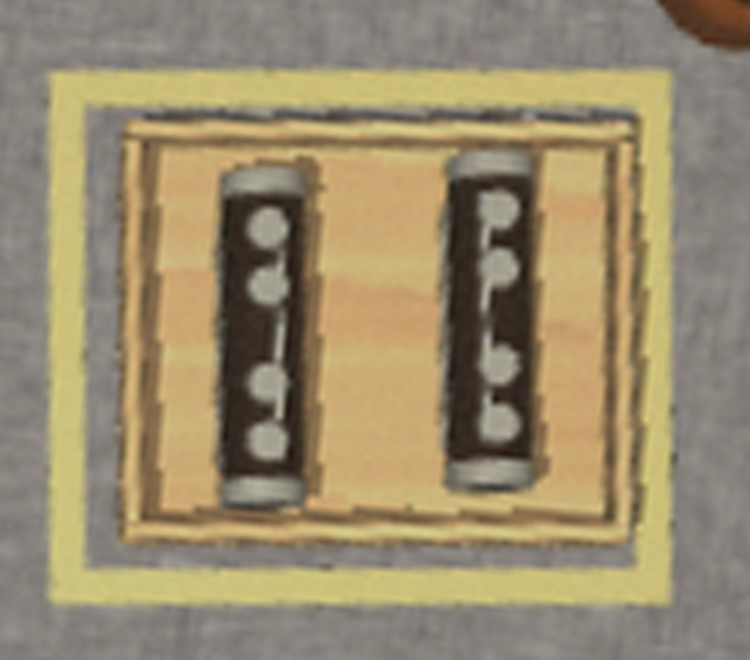

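```bash
python3 go.py .6245 -.160 .021 5.6
```

```text
t 45.6 pos [ 630.2 -228.1  121.1] ang 5.2 w 0.0855 F [-0.  -0.1 -0.8] q6 1.13
MOVE [ 0.004 -0.684  1.001] roll -0.004
```

Emit:
carry_out([
  [0,-0.3,0,-0.004,1],
  [0,-0.6,0,-0.004,1],
  [0,-0.67,0.4,-0.004,1],
  [0,-0.67,0.8,-0.004,1],
  [0,-0.67,1,-0.004,1],
  [0,-0.67,1,-0.004,1],
  [0,-0.67,1,-0.004,1],
])

```text
clock: 46.35
eef_pos: [0.6236, -0.1577, 0.0205]
tool_rot: [0.999, 0.051, -0.001, -0.0]
ft_force: [1.1, -1.3, 0.5]
grip_width: 0.0853
```

```bash
python3 go.py .622 -.130 .021 5.6
```

```text
t 46.4 pos [ 623.6 -157.7   20.5] ang 5.9 w 0.0853 F [ 1.1 -1.3  0.5] q6 1.22
MOVE [ 0.013 -0.277 -0.005] roll 0.003
```

Emit:
carry_out([
  [0,-0.1,0,0.003,1],
  [0.01,-0.2,0,0.003,1],
  [0.015,-0.28,0,0.003,1],
  [0.02,-0.31,0,0.003,1],
  [0.025,-0.33,0,0.003,1],
  [0.025,-0.33,0,0.003,1],
  [0.03,-0.34,0,0.003,1],
  [0.03,-0.34,0,0.003,1],
])

```text
clock: 47.15
eef_pos: [0.6236, -0.1248, 0.0212]
tool_rot: [0.999, 0.048, 0.0, 0.001]
ft_force: [-0.1, -5.0, 3.0]
grip_width: 0.0857
```

Run:
```python
from rect import *
im=shot('top','t30'); rect(im,'r30',0)
```

```text
(no output)
```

View pics/r30.png

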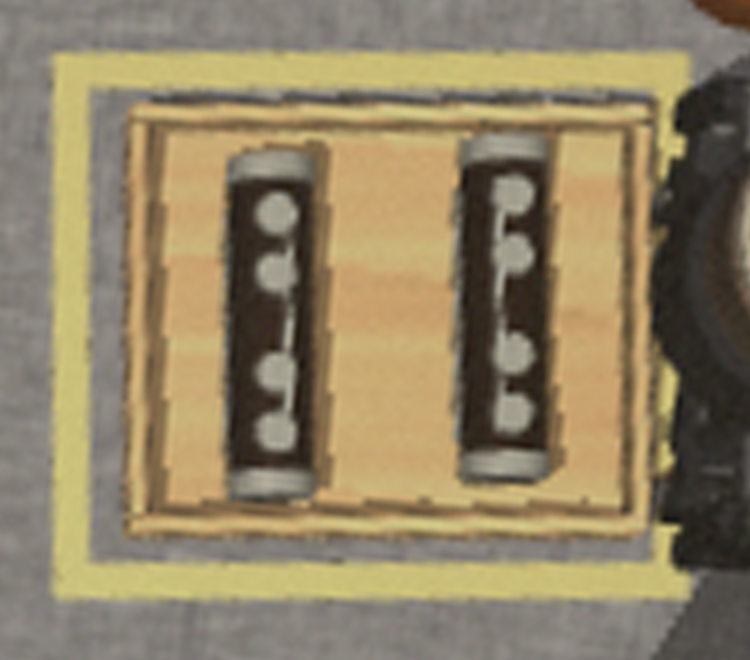

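Emit:
carry_out([
  [0.005,-0.01,0,0,1],
  [0.01,-0.02,0,0,1],
  [0.01,-0.025,0,0,1],
  [0.01,-0.025,0,0,1],
])

```text
clock: 47.6
eef_pos: [0.6242, -0.122, 0.021]
tool_rot: [0.999, 0.048, 0.0, 0.001]
ft_force: [-0.2, -4.8, 3.3]
grip_width: 0.0857
```

Run:
```python
from rect import *
im=shot('top','t31'); rect(im,'r31',0)
```

```text
(no output)
```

View pics/r31.png

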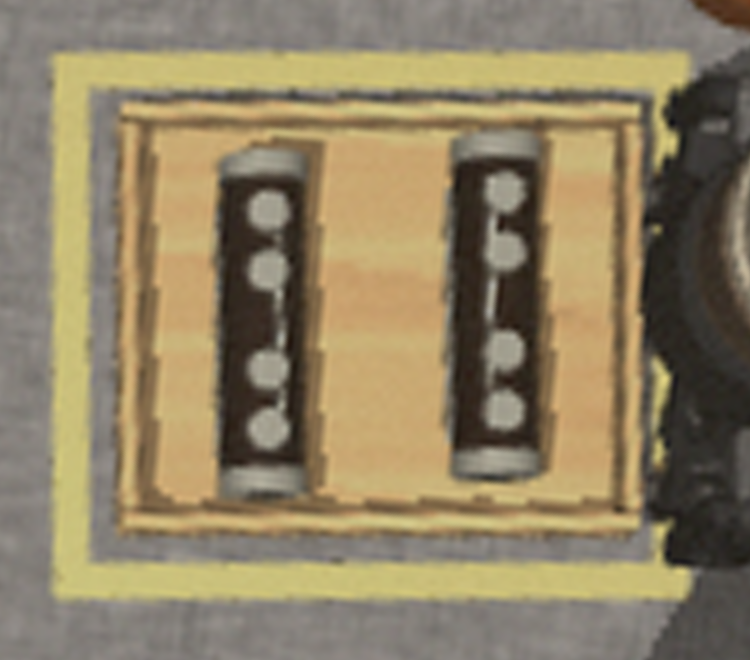

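Emit:
carry_out([
  [0,0.1,0,0,1],
  [0,0.25,0,0,1],
  [0,0.4,0,0,1],
  [0,0.4,-0.4,0,1],
  [0,0.4,-0.8,0,1],
  [0,0.6,-1,0,1],
  [0,1,-1,0,1],
  [0,1,-1,0,1],
])

```text
clock: 48.45
eef_pos: [0.6345, -0.2264, 0.122]
tool_rot: [0.999, 0.046, 0.002, 0.001]
ft_force: [-0.4, 0.2, -0.6]
grip_width: 0.0856
```

Run:
```python
from rect import *
im=shot('top','t32'); a=rect(im,'r32',0); b=rect(im,'r32b',.024)
zoom(im,'t32z',(172,180,312,297),5)
im=shot('side','s32'); zoom(im,'s32z',(220,220,350,350),4.6)
```

View pics/r32b.png

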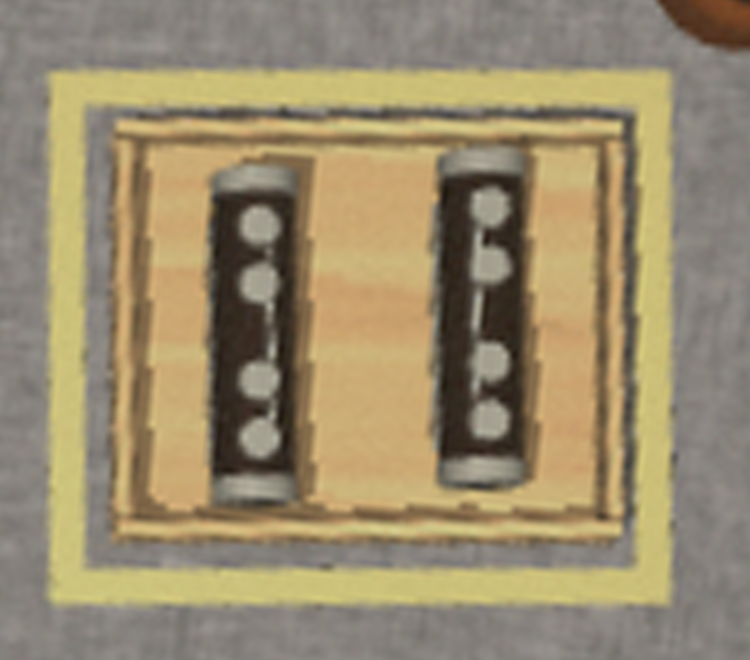

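View pics/t32z.png

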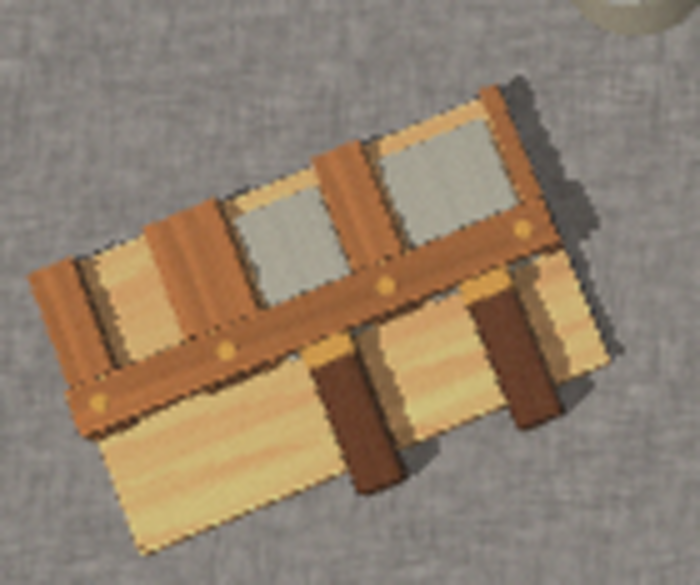

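View pics/s32z.png

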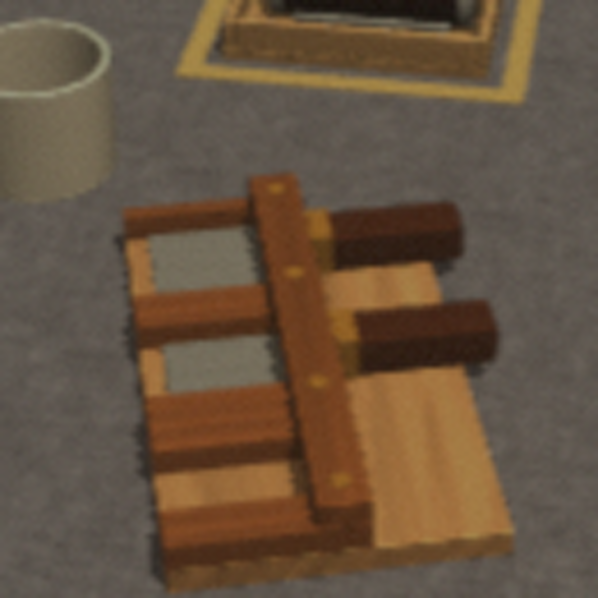

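View pics/t32_raw.png

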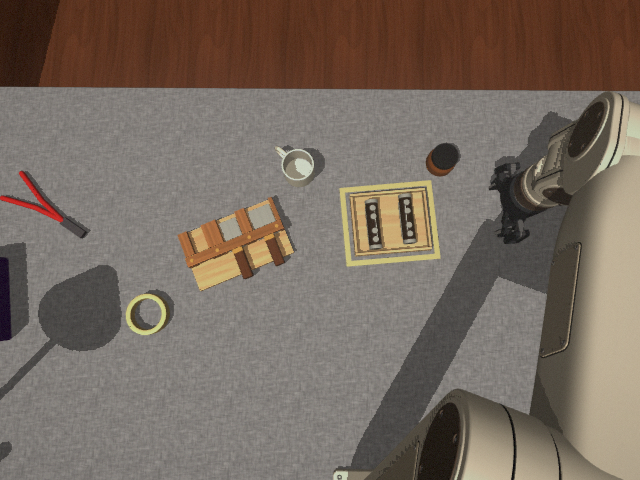

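Run:
```python
from fit import *
t=np.radians(23.3);u=np.array([np.cos(t),np.sin(t)]);v=np.array([-u[1],u[0]]);o=np.array([558.9,313.2])
def q(n,pts,z):
    W=picks('top',pts,5,(172,180),z)-o; print(n,np.c_[W@u,W@v].round(1).tolist())
q('tip med/wide z16',[(238,218),(318,188),(382,158),(485,120)],.016)
q('butt',[(362,493),(406,474),(523,429),(563,409)],.032)
q('rack back z12',[(232,200),(315,168),(380,140),(478,100)],.012)
```

```text
tip med/wide z16 [[70.4, 18.9], [69.2, -19.5], [70.9, -51.2], [69.2, -100.7]]
butt [[-68.4, 9.3], [-68.1, -11.4], [-69.4, -65.9], [-68.0, -85.3]]
rack back z12 [[80.2, 19.1], [79.4, -21.0], [80.1, -53.0], [80.1, -101.0]]
```

Both tips are at x≈70 in the rack frame, so both scrapers are fully home. Handing in.

```bash
python3 -c "
from workcell import order
print(order.job_done())"
```

```text
the job is handed in; nothing more can be done
None
```

The bench is cleared and the job was handed in at about 48.6 s; no verdict was reported.

- **Scrapers:** Only the medium and wide scrapers were there. Each was slid blade first into its own slot until its shoulder stopped on the bridge, then released lying on the base board. Final pictures put both blade tips at 69–71 mm past the mouth (70 is fully home) and the handle butts at -68 to -69 mm (-70 expected). The 1–2 mm difference is about the calibration error.
- **Tray:** Both clarinet joints were laid flat in the tray first. It was then pushed along the bench with the open fingertips, without being lifted, into the tape rectangle. After a 2–3 mm nudge, the near and left gaps measured about 9 mm (9 is centred) and its sides ran parallel to the tape. A check on the tray's rim differed slightly, putting it about 1.5 mm off sideways and 1.2 mm off fore and aft.
- **Everything else:** The mug, jar and tape roll look unmoved in the last picture. I saw no knock or grip slip during the run. The forces I read after moves stayed under about 25 N, and the gripper was clear of everything at the end.

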